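# Load a reagent cartridge up the analyser's ramp and lock the follower behind it

### The arm

A 7-joint arm with a two-finger parallel gripper is mounted at the origin on the work surface. World frame = base frame: x ahead of the robot, y to its left, z up, the work surface at z = 0. Lengths are in mm, angles in rad, forces in N, time in s.
With the tool pointing down it reaches from about 400 to 875 mm from the base axis. Payload 4.4 kg.
Tool frame: the origin (TCP) lies on the centre line of the jaws, within the pads' length; the fingertips stand 14 mm ahead of it and the grasp point (between the pads) lies 5 mm behind it; z points along the fingers, x is the direction in which the jaws open and shut, and the axes are right-handed (so a half turn about z gives the same grasp; the last joint's range is limited). The gripper opens to 85 mm and grips with 20 to 120 N. Pads are 22 mm wide; open, the fingers measure 114 mm over their backs; the gripper's body (76 mm by 85 mm) begins 54 mm behind the grasp point. The pads swing forward as they close: fully open they stand 13 mm farther back than shut.
Start: joints at [-1.189, 0.628, 0.038, 1.517, -0.027, 0.996, -0.02], TCP at [281.419, 585.936, 245.313] pointing down, gripper open.
Joint ranges: [-3.06, 3.06], [-0.37, 2.12], [-1.25, 1.32], [0.18, 2.47], [-1.1, 4.24], [0.23, 1.98], [-2.94, 2.94]. Speed limits (rad/s): [2.57, 2.57, 3.14, 3.14, 3.14, 3.14, 3.14].

### API

Orientations are given as [roll, pitch, yaw] about the fixed x, y, z axes, in that order (R = Rz(yaw) Ry(pitch) Rx(roll)).
In Python, from cell import ctrl gives the robot as it stands.
- The arm moves only by the tool send_rows, never from a script. Its argument "commands" is a list of rows, each a list of 5 numbers: the finger opening in mm, from 0 to 85.4, then the shift along the tool's x, y, z in mm, then the turn about the tool's z in degrees. In form: [[grip, x, y, z, roll], ...]. A call has 1 to 5 rows; each row is the pose to reach, as a shift and turn from the pose measured when the call began, along the tool's axes at that moment; what a row does not reach only later rows make up. A row lasts 1/10 s, in which the tool goes at most 50 mm and 8.59 degrees, less where a joint would pass 70% of its speed; a pose out of reach is approached as far as the arm can. A call with a gripper value outside its range is refused whole. The fingers move at their own pace and stop on an object; the grip force is fixed at half the most. Time passes only in rows, so rows that repeat a pose let the fingers close. It gives the time, the measured TCP pose, the force and the opening at its end, in the units of the state.
- ctrl.read_state(): the state, without advancing time (a new reading comes with each control period).
- ctrl.get_image(name): name is "scene" or "side" or "wrist"; returns the picture (384x512x3 uint8, red, green, blue); there is no depth.
- ctrl.camera_params(name): a dict with "fx", "fy", "cx", "cy" (pixels), "cam_to_world" (4x4, takes a point from camera to world coordinates). Camera axes: x right, y down, z forward; pixel columns grow to the right and rows downward; lengths in mm; the calibration is good to about 2 mm. A picture is of the moment at which its call begins: read the wrist's pose just before it. camera_params takes no time and is no camera call; for the wrist camera it gives the pose at the moment of the call.
- ctrl.finish_job(): hands the job in, once; it reports no verdict.
The state is a dict: "clock": time; "qpos": joint angles; "qd": joint speeds; "tau": joint torques, N m; "eef_pos": TCP position; "tool_rot": TCP orientation; "force": force on the tool from outside, world axes, zero at the start; "torque": the same for the moment, N m; "width": finger opening in mm.
Only numpy, scipy, OpenCV 4.12 (cv2) and the standard library are available. Lean on these libraries where they do the work, as an engineer would, in place of code of your own. Each camera call takes 0.05 s, during which the arm holds its last target.

### The job

Lift the blue-topped cartridge out of the rack by its long sides, set it down on the black rubber mat and let go; then take it again by its two ends and set it down gently on the floor of the analyser's sloping channel, between the orange follower plate and the blue stop. Then squeeze the red thumb release on the follower's handle and, keeping it squeezed, slide the follower uphill so that it pushes the cartridge all the way up against the blue stop, and let go so that the follower stays locked snugly behind it. Do not drop the cartridge, and leave the yellow-topped cartridge and the other things on the bench where they are.

Things in the scene. Friction and masses are not known exactly. Their poses are not given: they have to be found in the camera images.
- cartridge: White plastic reagent cartridge with a blue top, a block 66 mm long (its x), 44 mm wide (its y) and 34 mm high, about 110 g. Origin: centre of its underside, z up. Either end may lead. It starts in one of the two bays of the rack.
- spare: The same cartridge with a yellow top (66 x 44 x 34 mm, origin at the centre of its underside). It stands in the other bay; leave it there.
- rack: Fixed grey rack, 172 (x) by 90 mm (y), origin at its underside's centre. Floor 6 mm thick; walls 8 mm thick along both long edges, 40 mm high (level with the cartridges' tops), 72 mm apart. Bays centred at x = -52 and +52 mm; cartridges lie crosswise, their ends 3 mm from the walls (no room for fingers), their long sides open, 60 mm between the two cartridges.
- mat: Fixed black rubber mat, 130 x 130 mm, 4 mm thick, origin at the centre of its underside. A place to set the cartridge down; any yaw will do.
- ramp: Fixed straight channel climbing at 7 degrees to the white analyser. Frame: x uphill along its floor, y across to the left seen uphill, z square to the floor; origin on the floor's centre line, 36 mm above the table. 51 mm wide inside (no room for fingers beside the cartridge); walls 6 mm thick, 34 mm high, from x = -90 mm to the blue stop. The follower's plate faces uphill at x = joint follower.
- stop (a point): Foot of the blue stop's face, on the floor's centre line (ramp x = 185 mm), axes as the ramp's. The stop is 42 mm high; the analyser's front, 140 mm tall, stands about 60 mm beyond the face.
- home (a point): The point on the channel floor (ramp x = 152 mm) where the cartridge's origin lies when its leading end touches the stop; axes as the ramp's.
- follower (a joint): Follower's travel up the channel, m: at q its orange plate (46 mm wide, 32 mm high) faces uphill at ramp x = q. 0 is the low end; starts at 0 to 0.035; it touches a cartridge resting against the stop at 0.119 (range ends at 0.125). About 2 N of friction while the release is squeezed; otherwise a brake locks it wherever it is, both ways, well beyond 25 N.
- grip (a point): Where to pinch the follower's black upright handle; moves with it, axes as the ramp's; 50 mm downhill of the plate's face, 62 mm above the floor. Handle 28 mm along x, top 84 mm above the floor. Its plain left face is at y = +17.5 mm from here; the red release plate on its right (24 mm along x, 36 mm high, centred here) at y = -22.5 free, -17.5 squeezed. Pinch across y.
- release (a joint): How far the red release plate is squeezed in, m: 0 free (brake on) to 0.005 fully in. The spring takes 10 N at the start of the stroke and 12.5 N fully in; the brake is off from about 0.001. Springs back when let go.
- dishes: Bystander: stack of three petri dishes, 90 mm across, 45 mm high.
- highlighter: Bystander: flat green pen, about 120 mm long.
- tipbox: Bystander: yellow pipette tip box with clear lid, 82 x 112 x 65 mm.
- beaker: Bystander: glass beaker, 68 mm across, 85 mm high.
There are look-alikes about, which are no part of the job. Leave any turquoise look-alike of the cartridge alone.

How it is judged (in metres and radians):
On the way, in this order (a step that is already met when the one before it is completed fails the run):
1. the cartridge stands on the rubber mat, let go (horizontal distance between cartridge and mat below 0.07 m and height (world z) of cartridge between 0.002 and 0.008 m and angle between cartridge's own z axis and vertical below 0.1 rad and contact force between the fingers and cartridge below 0.1 N and linear speed of cartridge below 0.02 m/s), for 0.2 s.
2. the cartridge lies flat on the channel floor ahead of the follower, short of the stop, let go (y of cartridge in the frame of ramp between -0.006 and 0.006 m and z of cartridge in the frame of ramp between -0.003 and 0.004 m and x of cartridge in the frame of ramp between 0.03 and 0.1505 m and contact force between the fingers and cartridge below 0.1 N and linear speed of cartridge below 0.02 m/s), for 0.2 s.
At the end, for the whole second after the job is handed in: The blue-topped cartridge lies flat in the channel with its leading end within 4 mm of the blue stop, the follower's plate is within 5 mm behind it, the red release is free again (sprung out to within 1 mm), and the cartridge is let go and at rest (y of cartridge in the frame of ramp between -0.006 and 0.006 m and z of cartridge in the frame of ramp between -0.003 and 0.004 m and x of cartridge in the frame of ramp above 0.148 m and angle between the x axis of cartridge and the x axis of ramp, either way round below 0.1 rad and angle between the z axis of cartridge and the z axis of ramp, either way round below 0.06 rad and value of joint follower above 0.114 m and value of joint release below 0.001 m and contact force between the fingers and cartridge below 0.1 N and linear speed of cartridge below 0.02 m/s); the robot touches nothing.
It fails at once if the follower is forced along its channel against the brake, with the release not squeezed ((velocity of joint follower above 0.03 m/s or velocity of joint follower below -0.03 m/s) and value of joint release below 0.0005 m).
It fails at once if the yellow-topped cartridge is moved by more than 20 mm (distance of spare from where it was at the start of the episode above 0.02 m).
It fails at once if another thing on the bench is moved by more than 30 mm (distance of any of dishes, highlighter, tipbox, beaker from where it was at the start of the episode above 0.03 m).
It fails at once if the cartridge is dropped (falls faster than 0.5 m/s out of the fingers) (contact force between anything else and cartridge below 0.05 N and linear speed of cartridge above 0.5 m/s).
It also fails if it takes over 58 s, if anything falls off the work surface, if the arm or the gripper's body presses on something with over 40 N, if the wrist force passes 120 N, or if a joint passes its speed limit or range.

## Working session

There is one attempt and no reset: what is moved stays moved. The work goes in short steps, Python scripts to look and compute and a tool call to move; the robot and the scene stay as the last step left them, time stands still between calls to the robot, and variables do not carry over. Pictures are saved under pics/ and viewed, and the job is handed in when it is done.

Besides the shell and the picture viewer there is one more tool, called after "Emit:" as name([rows], argument=value, ...), one row to a line, values as JSON. send_rows: Moves the arm, as the interface text tells. Its arguments: {"type":"object","properties":{"commands":{"type":"array"}},"required":["commands"]}

```bash
ls; mkdir -p pics
python3 - <<'E'
from cell import ctrl
import cv2,numpy as np
s=ctrl.read_state();print(s)
for n in ["scene","side","wrist"]:
    p=ctrl.camera_params(n);print(n,p)
    cv2.imwrite(f"pics/{n}0.png",ctrl.get_image(n)[:,:,::-1])
E
```

```text
pics
{'clock': 0.0, 'qpos': array([-1.18880787,  0.62934116,  0.03842723,  1.51839613, -0.02701888,
        0.99628454, -0.02001073]), 'qd': array([-7.56161156e-04,  1.52397620e-03,  9.34748890e-04, -1.13789040e-04,
       -3.57358261e-04, -6.00237633e-05, -4.41558498e-04]), 'tau': array([-2.32614620e-04, -5.63408446e+01,  1.22583356e+00, -1.93441057e+01,
        1.07788263e-02,  1.06957546e-02,  2.34615169e-05]), 'eef_pos': array([281.13041762, 585.38365786, 244.38300781]), 'tool_rot': array([3.14159158e+00, 1.91188730e-03, 1.12299813e+00]), 'force': array([-0.24086197, -0.05695989,  0.44516782]), 'torque': array([ 0.03061594, -0.00846958,  0.0159375 ]), 'width': 85.20113315221495}
scene {'fx': 366.6942482076115, 'fy': 366.6942482076115, 'cx': 256.0692083208051, 'cy': 191.89250984784817, 'cam_to_world': array([[ 4.69342960e-02,  7.23194831e-01, -6.89047465e-01,
         1.31215458e+03],
       [ 9.98897895e-01, -3.36984934e-02,  3.26711793e-02,
        -1.11127857e+02],
       [ 4.07766516e-04, -6.89821461e-01, -7.23979410e-01,
         8.90501827e+02],
       [ 0.00000000e+00,  0.0
[... 290 characters left out ...]
2, -6.64263627e-01,  7.44711584e-01,
        -1.29477948e+03],
       [ 1.75187819e-02, -7.46903431e-01, -6.64701705e-01,
         1.15459054e+03],
       [ 0.00000000e+00,  0.00000000e+00,  0.00000000e+00,
         1.00000000e+00]])}
wrist {'fx': 327.79556473084455, 'fy': 327.79556473084455, 'cx': 261.622480123774, 'cy': 192.5941999113917, 'cam_to_world': array([[ 4.32824397e-01,  8.66676927e-01,  2.48060771e-01,
         2.18677591e+02],
       [ 9.01477864e-01, -4.15859428e-01, -1.19994152e-01,
         6.16718440e+02],
       [-8.37752551e-04,  2.75557690e-01, -9.61284171e-01,
         3.72898133e+02],
       [ 0.00000000e+00,  0.00000000e+00,  0.00000000e+00,
         1.00000000e+00]])}
```

View pics/scene0.png

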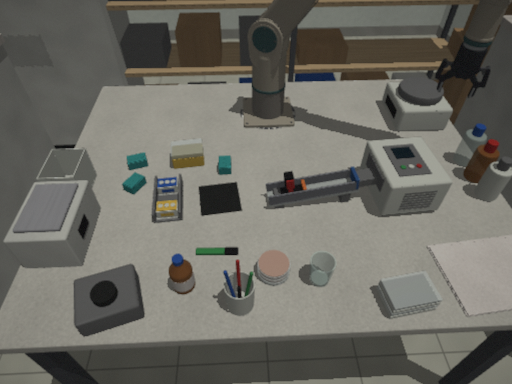

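View pics/side0.png

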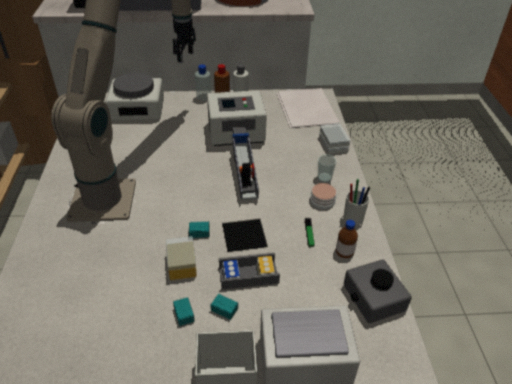

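View pics/wrist0.png

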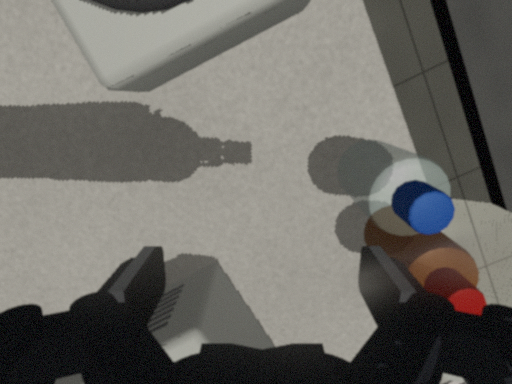

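The scene view has the rack at about (168,197), mat (220,198), follower handle (290,185), stop (353,178) and analyser at right. I'll enlarge those areas.

```bash
cat > h.py <<'E'
import numpy as np,cv2
from cell import ctrl
def ray(P,u,v):
    M=P["cam_to_world"];d=M[:3,:3]@np.array([(u-P["cx"])/P["fx"],(v-P["cy"])/P["fy"],1]);return M[:3,3],d
def atz(P,u,v,z):
    o,d=ray(P,u,v);return o+d*(z-o[2])/d[2]
def proj(P,X):
    M=P["cam_to_world"];c=M[:3,:3].T@(np.array(X,float)-M[:3,3]);return np.array([P["fx"]*c[0]/c[2]+P["cx"],P["fy"]*c[1]/c[2]+P["cy"]])
def crop(src,dst,x0,y0,x1,y1,k,st=10):
    im=cv2.imread(src)[y0:y1,x0:x1];im=cv2.resize(im,None,fx=k,fy=k,interpolation=cv2.INTER_CUBIC)
    for x in range((x0+st-1)//st*st,x1,st):
        cv2.line(im,(int((x-x0)*k),0),(int((x-x0)*k),5),(0,255,255),1);cv2.putText(im,str(x),(int((x-x0)*k)+1,14),0,.35,(0,255,255),1)
    for y in range((y0+st-1)//st*st,y1,st):
        cv2.line(im,(0,int((y-y0)*k)),(5,int((y-y0)*k)),(0,255,255),1);cv2.putText(im,str(y),(6,int((y-y0)*k)+4),0,.35,(0,255,255),1)
    cv2.imwrite(dst,im)
E
python3 - <<'E'
from h import *
crop("pics/scene0.png","pics/c1.png",120,130,250,225,6)
crop("pics/scene0.png","pics/c2.png",255,150,385,215,6)
crop("pics/side0.png","pics/c3.png",155,210,295,325,5)
crop("pics/side0.png","pics/c4.png",200,100,280,210,5)
E
```

```text
(no output)
```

View pics/c1.png

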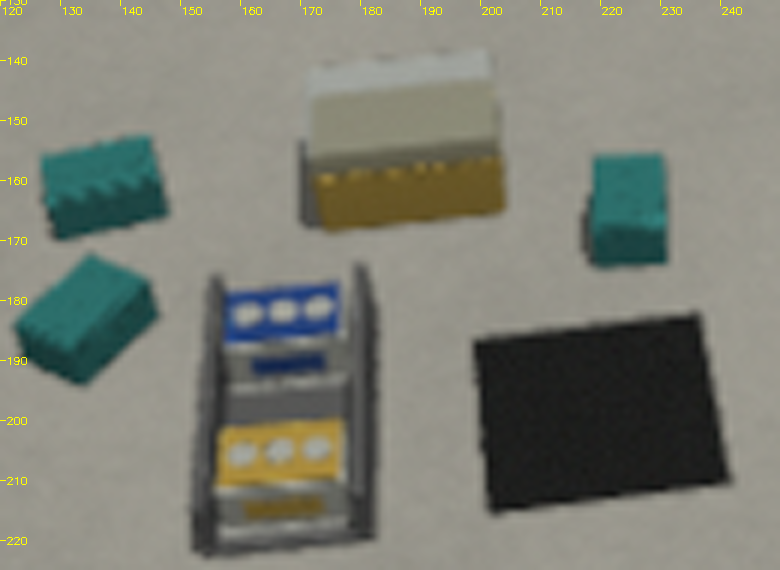

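View pics/c2.png

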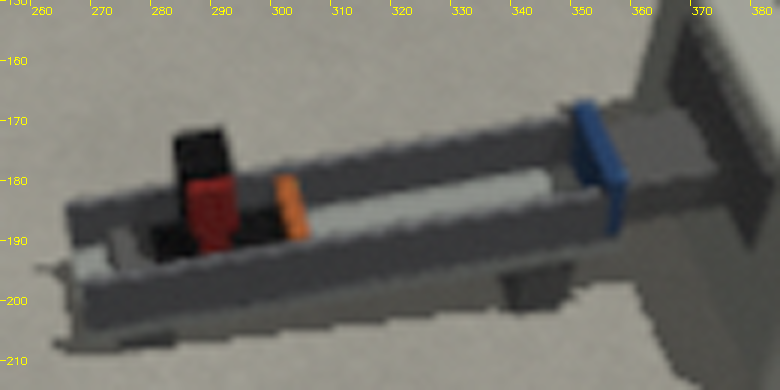

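View pics/c3.png

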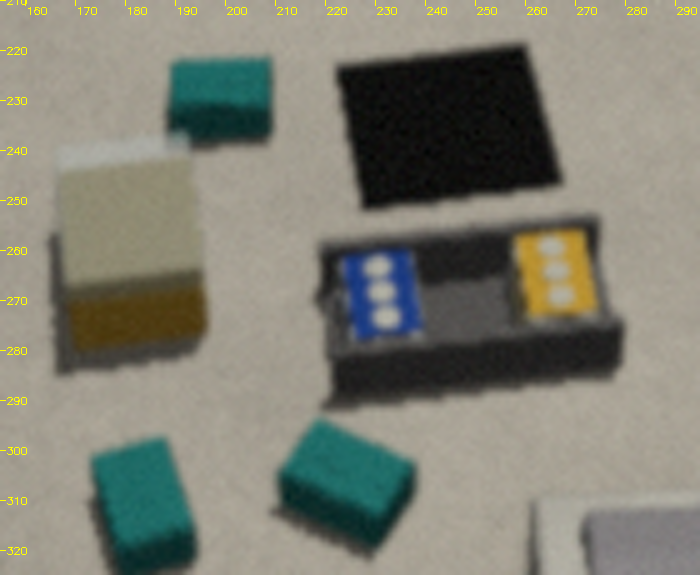

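View pics/c4.png

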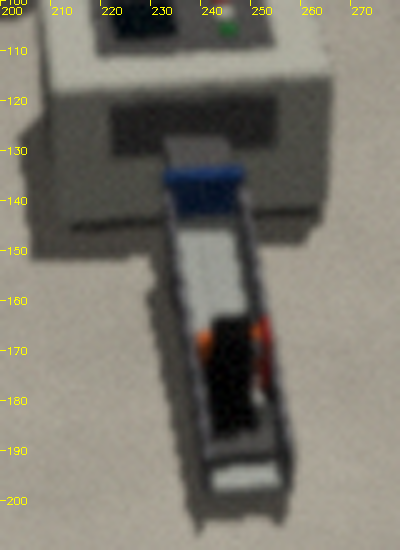

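```bash
cat > fit.py <<'E'
from h import *
from scipy.optimize import least_squares
S=ctrl.camera_params("scene");D=ctrl.camera_params("side")
def pose2(xy,yaw,p):
    c,s=np.cos(yaw),np.sin(yaw);return np.array([xy[0]+c*p[0]-s*p[1],xy[1]+s*p[0]+c*p[1],p[2]])
def ramp(v,p,z0=36,a=np.radians(7)):
    q=[np.cos(a)*p[0]-np.sin(a)*p[2],p[1],z0+np.sin(a)*p[0]+np.cos(a)*p[2]]
    return pose2(v[:2],v[2],q)
def fit(obs,f,v0):
    r=lambda v:np.concatenate([proj(P,f(v,p))-np.array(uv) for P,p,uv in obs])
    s=least_squares(r,v0,loss='soft_l1');print(np.round(s.x,4));print(np.round(r(s.x).reshape(-1,2),1).tolist());return s.x
E
python3 - <<'E'
from fit import *
for P,uvs,z,n in [(S,[(157.5,178.3),(176.3,177.2),(177,185.3),(157.7,187.2)],40,'blueS'),(D,[(223.4,261.2),(236.6,260),(239.6,276.4),(225,277.6)],40,'blueD'),
 (S,[(198.8,186.7),(236.7,182.5),(242.2,210.5),(201.7,215.5)],4,'matS'),(D,[(222.6,223.2),(260,219),(267.4,246.6),(228,251.6)],4,'matD')]:
    w=np.array([atz(P,*p,z) for p in uvs]);c=w.mean(0)
    e=w[(np.arange(4)+1)%4]-w
    print(n,np.round(w[:,:2]).tolist(),c.round(1),np.linalg.norm(e,axis=1).round(),np.degrees(np.arctan2(e[:,1],e[:,0])).round(1))
obs=[(S,(-90,31.5,34),(266.2,184.2)),(S,(-90,-31.5,34),(268.8,197.8)),(S,(185,25,42),(350.8,167.2)),(S,(185,-25,42),(359.2,180)),
(D,(185,25,42),(233,134.5)),(D,(185,-25,42),(248.8,134.5)),(D,(-90,31.5,34),(240,192)),(D,(-90,-31.5,34),(258.5,191.5))]
fit(obs,ramp,[600,200,1.5])
E
```

```text
blueS [[425.0, -397.0], [423.0, -335.0], [461.0, -329.0], [467.0, -390.0]] [ 444.  -362.7   40. ] [62. 39. 62. 42.] [  92.2    9.2  -84.6 -171.3]
blueD [[417.0, -338.0], [456.0, -335.0], [463.0, -397.0], [421.0, -400.0]] [ 439.2 -367.3   40. ] [39. 63. 42. 62.] [   4.   -83.9 -176.9   93.5]
matS [[435.0, -264.0], [421.0, -135.0], [548.0, -119.0], [563.0, -247.0]] [ 491.8 -191.2    4. ] [129. 128. 129. 129.] [  96.3    7.2  -83.4 -172.5]
matD [[416.0, -142.0], [541.0, -128.0], [556.0, -253.0], [431.0, -268.0]] [ 486.1 -197.6    4. ] [126. 126. 126. 127.] [   6.4  -83.2 -173.2   97. ]
[505.9532  54.8483   1.6378]
[[-0.4, -1.6], [-0.3, -0.9], [0.4, 0.7], [-3.2, -1.1], [1.9, 0.1], [-0.7, -0.7], [0.9, -1.8], [0.7, -2.6]]
```

```bash
cat > go.py <<'E'
import sys
from h import *
from scipy.spatial.transform import Rotation as R
# target x y z yawdeg
def go(x,y,z,yaw):
    s=ctrl.read_state();Rm=R.from_euler('xyz',s["tool_rot"]).as_matrix()
    d=Rm.T@(np.array([x,y,z])-s["eef_pos"])
    cy=np.degrees(np.arctan2(Rm[1,0],Rm[0,0]));t=-((yaw-cy+180)%360-180)
    print("clock %.2f"%s["clock"],"pos",s["eef_pos"].round(1),"yaw %.2f"%cy,"F",s["force"].round(1),"w %.1f"%s["width"],"->",d.round(1),"turn %.1f"%t,"dist %.0f"%np.linalg.norm(d),"q",s["qpos"].round(2))
if len(sys.argv)>4: go(*map(float,sys.argv[1:5]))
E
python3 go.py 500 120 330 5.5
```

```text
clock 0.15 pos [281.2 585.5 244.6] yaw 64.34 F [-1.  -0.  -0.7] w 85.5 -> [-325.   398.8  -84.9] turn 58.8 dist 521 q [-1.19  0.63  0.04  1.52 -0.03  1.   -0.02]
```

Emit:
send_rows([
  [85,-31,38,-40,8],
  [85,-62,76,-80,16],
  [85,-93,114,-85,24],
  [85,-124,152,-85,32],
  [85,-155,190,-85,40],
])

```text
clock: 0.65
eef_pos: [377.6, 380.3, 330.2]
tool_rot: [3.142, -0.001, 0.42]
force: [1.0, 0.4, -0.3]
width: 85.1
```

```bash
python3 go.py 500 120 330 5.5
```

```text
clock 0.65 pos [377.6 380.3 330.2] yaw 24.04 F [ 1.   0.4 -0.3] w 85.1 -> [5.700e+00 2.876e+02 2.000e-01] turn 18.5 dist 288 q [-1.02  0.38  0.26  1.73 -0.11  1.05 -0.31]
```

Emit:
send_rows([
  [85,5,50,0,8],
  [85,5,100,0,16],
  [85,5,150,0,18.5],
  [85,5,200,0,18.5],
  [85,5,245,0,18.5],
])

```text
clock: 1.15
eef_pos: [482.4, 156.4, 330.2]
tool_rot: [-3.142, -0.001, 0.096]
force: [0.5, 0.1, 0.5]
width: 85.0
```

Run:
```python
from h import *
s=ctrl.read_state();P=ctrl.camera_params("wrist");im=ctrl.get_image("wrist");print(s["eef_pos"],s["tool_rot"],s["qd"].round(3))
np.save("P1.npy",P,allow_pickle=True)
cv2.imwrite("pics/w1.png",im[:,:,::-1])
```

```text
[482.39895013 156.39735302 330.19405658] [-3.14156757e+00 -5.83780215e-04  9.63352820e-02] [ 0.849  0.068  0.116 -0.077 -0.076  0.026  0.987]
```

View pics/w1.png

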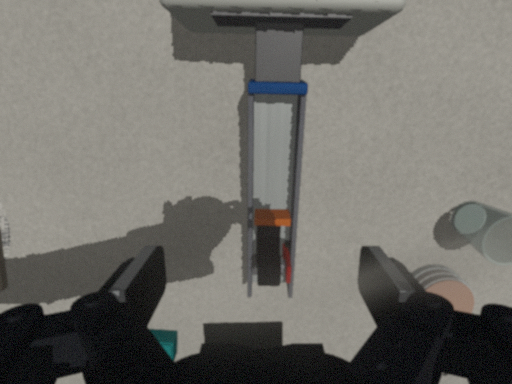

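Run:
```python
from h import *
crop("pics/w1.png","pics/w1a.png",235,70,320,160,6)
crop("pics/w1.png","pics/w1b.png",235,200,320,300,6)
```

```text
(no output)
```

View pics/w1a.png

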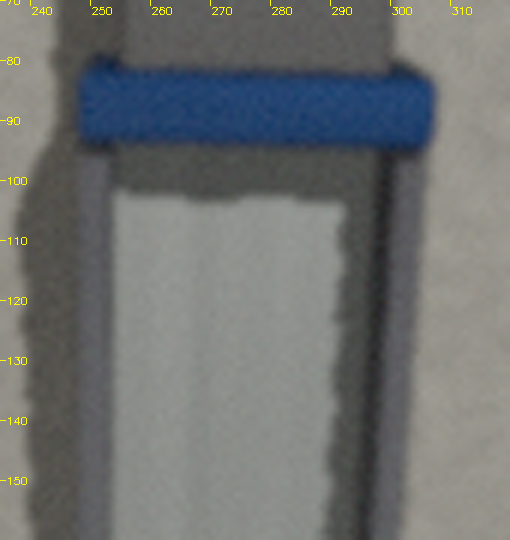

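View pics/w1b.png

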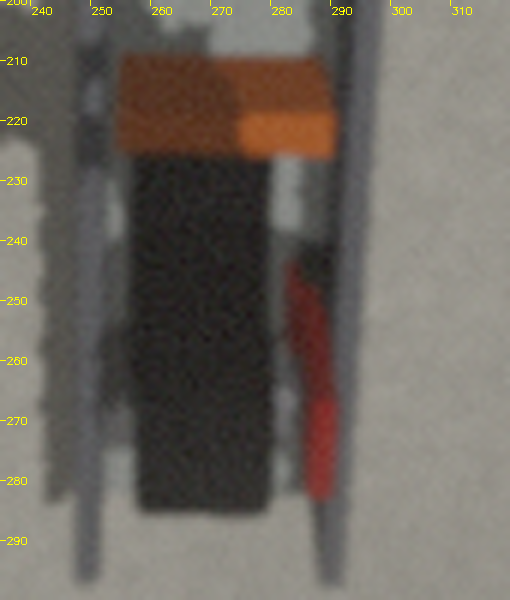

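Run:
```python
from fit import *
W=np.load("P1.npy",allow_pickle=True).item()
print(W["cam_to_world"][:3,3].round(1))
w=[(W,(-90,31.5,34),(247.3,296.8)),(W,(-90,25.5,34),(251.7,296.8)),(W,(-90,-31.5,34),(292.5,297)),(W,(-90,-25.5,34),(288.3,297)),
(W,(183,31.5,34),(248,95)),(W,(183,25.5,34),(254,95)),(W,(183,-31.5,34),(305.8,95.5)),(W,(183,-25.5,34),(300.5,95.5))]
v=fit(w,ramp,[505,55,1.64])
sc=[(S,(-90,31.5,34),(266.2,184.2)),(S,(-90,-31.5,34),(268.8,197.8)),(S,(185,31.5,42),(350.8,167.2)),(S,(185,-31.5,42),(359.2,180))]
sd=[(D,(185,31.5,42),(233,134.5)),(D,(185,-31.5,42),(248.8,134.5)),(D,(-90,31.5,34),(240,192)),(D,(-90,-31.5,34),(258.5,191.5))]
fit(sc,ramp,v);fit(sd,ramp,v);v=fit(w+sc+sd,ramp,v)
v=fit(w,ramp,v)
# follower: plate top front edge
for q in (.0,10,20,30): print(q,proj(W,ramp(v,(q,23,32))).round(1),proj(W,ramp(v,(q,-23,32))).round(1),'handle top',proj(W,ramp(v,(q-64,0,84))).round(1),proj(W,ramp(v,(q-36,0,84))).round(1),proj(W,ramp(v,(q-50,17.5,84))).round(1))
for q in (0,10,20,30): print(q,proj(S,ramp(v,(q,23,32))).round(1),proj(S,ramp(v,(q,-23,32))).round(1),proj(S,ramp(v,(q-64,17.5,84))).round(1),proj(S,ramp(v,(q-36,17.5,84))).round(1))
```

```text
[476.2 226.9 458.6]
[506.3655  55.5789   1.6495]
[[0.1, 0.4], [0.0, 0.5], [0.0, 0.9], [-0.1, 0.8], [-0.3, -0.7], [-0.7, -0.6], [0.6, -0.1], [0.3, -0.2]]
[510.0124  56.6762   1.6539]
[[0.1, -0.4], [0.6, 0.4], [0.3, -0.4], [-1.8, 0.6]]
[503.0641  47.061    1.6334]
[[-0.3, 1.4], [0.5, 0.4], [-0.0, -0.3], [-0.1, -1.1]]
[506.3379  55.5791   1.6489]
[[0.1, 0.4], [-0.0, 0.4], [-0.0, 0.9], [-0.1, 0.8], [-0.3, -0.7], [-0.7, -0.6], [0.7, -0.1], [0.4, -0.2], [-0.3, -1.3], [0.1, -0.6], [-0.2, -1.0], [-2.4, -0.0], [-0.3, 0.2], [0.5, -0.9], [1.3, -1.9], [1.1, -2.8]]
[506.3655  55.5789   1.6495]
[[0.1, 0.4], [0.0, 0.5], [0.0, 0.9], [-0.1, 0.8], [-0.3, -0.7], [-0.7, -0.6], [0.6, -0.1], [0.3, -0.2]]
0.0 [254.1 240.9] [289.6 241.5] handle top [271.5 308.6] [272.2 290.2] [257.3 299.3]
10 [254.2 234.2] [290.  234.8] handle top [271.7 302.2] [272.4 283.4] [257.4 292.7]
20 [254.3 227.3] [290.4 227.9] handle top [272.  295.6] [272.7 276.5] [257.5 285.9]
30 [254.3 220.3] [290.8 221. ] handle top [272.2 288.9] [272.9 269.4] [257.6 279. ]
0 [294.1 180.3] [297.  190.6] [273.3 173.4] [282.2 171.8]
10 [297.2 179.8] [300.2 190.1] [276.5 172.9] [285.4 171.3]
20 [300.3 179.2] [303.4 189.5] [279.7 172.3] [288.6 170.7]
30 [303.4 178.7] [306.5 188.9] [282.9 171.7] [291.8 170.1]
```

```bash
python3 go.py 442 -345 200 5.5
```

```text
clock 1.20 pos [485.8 146.8 330.7] yaw 4.87 F [ 2.6 -7.5  1.1] w 84.7 -> [-85.9 485.5 133.6] turn -0.6 dist 511 q [-0.65  0.35  0.41  1.8  -0.15  1.02 -0.1 ]
```

Emit:
send_rows([
  [85,-7,48,0,0],
  [85,-15,96,0,0],
  [85,-23,144,5,0],
  [85,-31,192,10,0],
  [85,-39,240,20,0],
])

```text
clock: 1.7
eef_pos: [467.8, -91.2, 313.6]
tool_rot: [3.135, -0.005, 0.085]
force: [0.6, -0.4, -0.5]
width: 85.1
```

Emit:
send_rows([
  [85,-7,48,12,0],
  [85,-15,94,28,0],
  [85,-24,140,44,0],
  [85,-32,185,62,0],
  [85,-40,222,90,0],
])

```text
clock: 2.2
eef_pos: [447.7, -319.5, 225.0]
tool_rot: [3.133, -0.008, 0.084]
force: [0.7, 0.8, 0.9]
width: 85.2
```

```bash
python3 go.py 442 -345 200 5.5
```

```text
clock 2.20 pos [ 447.7 -319.5  225. ] yaw 4.83 F [0.7 0.8 0.9] w 85.2 -> [-8.  24.7 25.2] turn -0.7 dist 36 q [ 0.27  0.54  0.44  1.84 -0.31  0.82  0.96]
```

Emit:
send_rows([
  [85,-4,14,12,-0.7],
  [85,-6,17,12,-0.7],
  [85,-6,17,12,-0.7],
])

```text
clock: 2.5
eef_pos: [443.0, -336.7, 213.1]
tool_rot: [3.133, -0.007, 0.095]
force: [0.5, -0.1, -0.4]
width: 84.9
```

Run:
```python
from h import *
s=ctrl.read_state();P=ctrl.camera_params("wrist");im=ctrl.get_image("wrist");print(s["eef_pos"],s["tool_rot"],s["qd"].round(3))
np.save("P2.npy",P,allow_pickle=True)
cv2.imwrite("pics/w2.png",im[:,:,::-1])
```

```text
[ 443.04795231 -336.73573307  213.08662072] [ 3.13340679 -0.00705952  0.09534507] [-0.034 -0.025 -0.013 -0.002 -0.006  0.002 -0.004]
```

View pics/w2.png

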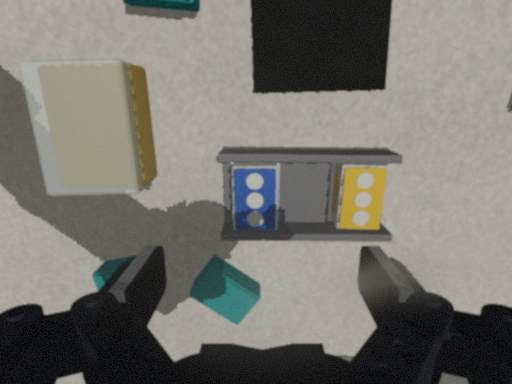

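Run:
```python
from h import *
crop("pics/w2.png","pics/w2a.png",215,140,405,245,4)
```

```text
(no output)
```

View pics/w2a.png

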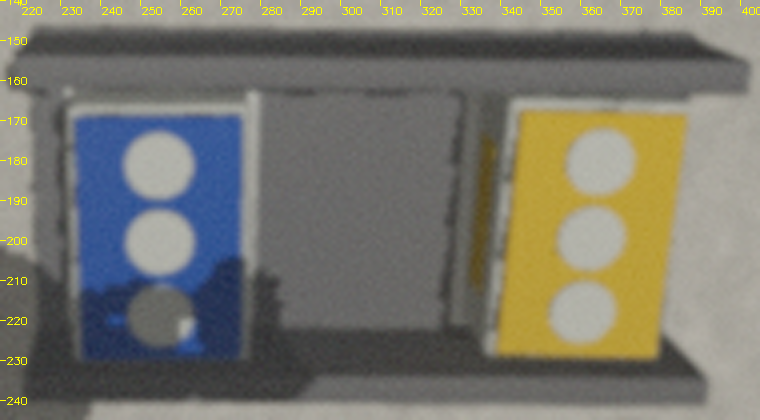

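```bash
python3 - <<'E'
from h import *
P=np.load("P2.npy",allow_pickle=True).item()
pts=dict(c=(255,200),tl=(234,168.8),tr=(275.8,168.8),bl=(234.7,229.5),br=(275.8,229.5),y=(362.5,199),r1=(220.5,155),r2=(402,156),r3=(222,240),r4=(391,241))
for k,p in pts.items(): print(k,atz(P,*p,40).round(1))
for k,p in dict(m1=(254,92),m2=(386,90)).items(): print(k,atz(P,*p,4).round(1))
E
python3 go.py 442 -365 60 5.5
```

```text
c [ 440.8 -361.5   40. ]
tl [ 418.5 -332.8   40. ]
tr [ 457.5 -329.1   40. ]
bl [ 423.6 -393.9   40. ]
br [ 464.1 -390.1   40. ]
y [ 544.  -350.8   40. ]
r1 [ 405.2 -320.9   40. ]
r2 [ 573. -306.   40.]
r3 [ 411.8 -406.3   40. ]
r4 [ 580.6 -391.8   40. ]
m1 [ 430.5 -262.2    4. ]
m2 [ 559.5 -247.9    4. ]
clock 2.55 pos [ 443.8 -335.9  213.6] yaw 5.56 F [0.3 0.7 0.3] w 84.9 -> [ -5.9  27.5 153.8] turn 0.1 dist 156 q [ 0.32  0.56  0.43  1.84 -0.31  0.8   1.  ]
```

Emit:
send_rows([
  [72,-3,12,35,0],
  [72,-5,24,75,0],
  [72,-5,25,115,0],
  [72,-5,25,130,0],
  [72,-5,25,130,0],
])

```text
clock: 3.05
eef_pos: [442.8, -359.5, 82.4]
tool_rot: [3.137, -0.006, 0.1]
force: [-0.1, -0.6, 0.7]
width: 72.1
```

```bash
python3 go.py 441 -361 23 5.5
```

```text
clock 3.05 pos [ 442.8 -359.5   82.4] yaw 5.71 F [-0.1 -0.6  0.7] w 72.1 -> [-2.3  1.1 59.4] turn 0.2 dist 59 q [ 0.44  0.76  0.31  1.89 -0.42  0.55  1.13]
```

Emit:
send_rows([
  [72,-1,1,20,0],
  [72,-2,1,40,0],
  [72,-2,1,54,0],
  [72,-2,1,59,0],
  [72,-2,1,59,0],
])

```text
clock: 3.55
eef_pos: [441.9, -360.7, 23.8]
tool_rot: [3.137, -0.007, 0.1]
force: [0.3, -0.7, 0.7]
width: 72.0
```

```bash
python3 go.py 441 -361 23 5.5
python3 - <<'E'
from h import *
cv2.imwrite("pics/w3.png",ctrl.get_image("wrist")[:,:,::-1])
E
```

```text
clock 3.55 pos [ 441.9 -360.7   23.8] yaw 5.75 F [ 0.3 -0.7  0.7] w 72.0 -> [-0.9  0.3  0.8] turn 0.3 dist 1 q [ 0.48  0.86  0.25  1.9  -0.46  0.43  1.17]
```

View pics/w3.png

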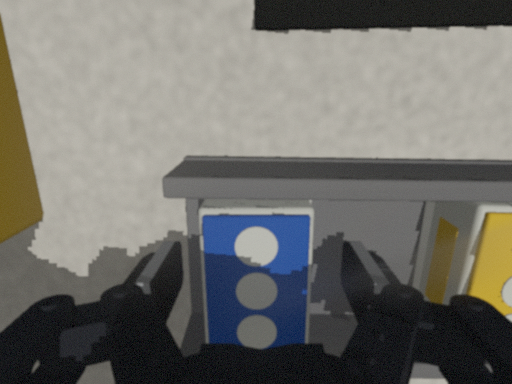

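The fingers straddle the blue cartridge (top spans columns 203–312). I'll close on it.

Emit:
send_rows([
  [30,-1,0,0,0],
  [30,-1,0,0,0],
  [30,-1,0,0,0],
  [30,-1,0,0,0],
  [30,-1,0,0,0],
])

```text
clock: 4.1
eef_pos: [441.3, -361.7, 25.4]
tool_rot: [3.135, -0.009, 0.1]
force: [-0.5, 0.3, 5.9]
width: 43.0
```

```bash
python3 go.py 490 -195 90 5.5
```

```text
clock 4.10 pos [ 441.3 -361.7   25.4] yaw 5.72 F [-0.5  0.3  5.9] w 43.0 -> [  65.6 -160.6  -65.1] turn 0.2 dist 185 q [ 0.48  0.85  0.25  1.9  -0.46  0.43  1.17]
```

Emit:
send_rows([
  [30,0,0,-8,0],
  [30,0,0,-20,0],
  [30,0,0,-40,0],
  [30,0,0,-60,0],
  [30,5,-15,-65,0],
])

```text
clock: 4.6
eef_pos: [444.6, -349.5, 93.6]
tool_rot: [3.129, -0.012, 0.096]
force: [1.3, -1.0, -1.8]
width: 42.9
```

```bash
python3 go.py 488 -192 90 5.5
```

```text
clock 4.60 pos [ 444.6 -349.5   93.6] yaw 5.53 F [ 1.3 -1.  -1.8] w 42.9 -> [  58.4 -152.7    2.4] turn 0.0 dist 163 q [ 0.41  0.74  0.32  1.9  -0.42  0.55  1.11]
```

Emit:
send_rows([
  [30,12,-30,0,0],
  [30,26,-67,0,0],
  [30,40,-105,0,0],
  [30,54,-138,0,0],
  [30,58,-151,3,0],
])

```text
clock: 5.1
eef_pos: [489.6, -189.0, 90.2]
tool_rot: [3.131, -0.014, 0.102]
force: [0.2, -0.8, -1.6]
width: 43.3
```

Emit:
send_rows([
  [30,0,0,0,0],
  [30,0,0,15,0],
  [30,0,0,35,0],
  [30,0,0,48,0],
  [30,0,0,52,0],
])

```text
clock: 5.6
eef_pos: [489.3, -190.7, 37.3]
tool_rot: [3.132, -0.012, 0.1]
force: [-0.8, 0.8, -0.4]
width: 42.8
```

```bash
python3 go.py 488 -192 23.5 5.5
```

```text
clock 5.60 pos [ 489.3 -190.7   37.3] yaw 5.73 F [-0.8  0.8 -0.4] w 42.8 -> [-1.6  1.  13.8] turn 0.2 dist 14 q [ 0.15  0.8   0.26  2.03 -0.53  0.36  0.93]
```

Emit:
send_rows([
  [30,0,0,5,0],
  [30,0,0,10,0],
  [30,0,0,12,0],
  [30,0,0,13,0],
  [30,0,0,14,0],
])

```text
clock: 6.1
eef_pos: [489.8, -190.8, 23.5]
tool_rot: [3.131, -0.012, 0.1]
force: [-0.7, 0.4, 1.4]
width: 43.1
```

```bash
python3 go.py 488 -192 23.5 5.5;  python3 - <<'E'
from h import *
cv2.imwrite("pics/sd4.png",ctrl.get_image("side")[:,:,::-1])
crop("pics/sd4.png","pics/sd4c.png",190,180,290,290,6)
E
```

```text
clock 6.10 pos [ 489.8 -190.8   23.5] yaw 5.75 F [-0.7  0.4  1.4] w 43.1 -> [-1.9  1.   0. ] turn 0.2 dist 2 q [ 0.16  0.82  0.24  2.03 -0.54  0.33  0.94]
```

View pics/sd4c.png

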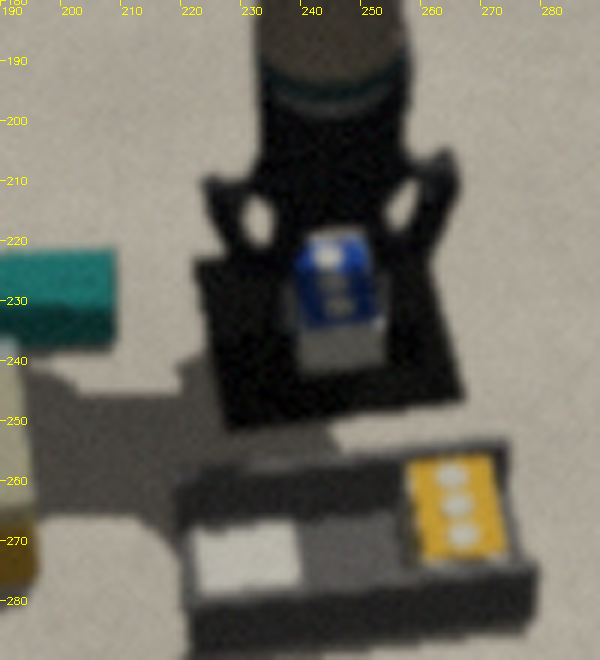

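The cartridge is on the mat (now at about (242,230) in the side view) with contact force showing, so I'll open.

Emit:
send_rows([
  [60,0,0,0,0],
  [72,0,0,0,0],
  [72,0,0,0,0],
  [72,0,0,-3,0],
  [72,0,0,-8,0],
])

```text
clock: 6.65
eef_pos: [489.4, -190.7, 31.7]
tool_rot: [3.132, -0.012, 0.1]
force: [-0.2, 0.5, -0.7]
width: 72.0
```

```bash
python3 go.py 489 -191 150 95.5
```

```text
clock 6.65 pos [ 489.4 -190.7   31.7] yaw 5.74 F [-0.2  0.5 -0.7] w 72.0 -> [   0.9    1.5 -118.3] turn -89.8 dist 118 q [ 0.15  0.81  0.25  2.03 -0.54  0.35  0.94]
```

Emit:
send_rows([
  [85,0,0,-20,0],
  [85,0,0,-45,3],
  [85,0,1,-75,11],
  [85,0,1,-105,19],
  [85,0,1,-115,27.5],
])

```text
clock: 7.15
eef_pos: [489.4, -191.3, 149.9]
tool_rot: [3.139, -0.02, -0.386]
force: [0.2, 0.5, -0.9]
width: 85.0
```

Emit:
send_rows([
  [85,0,0,0,8.5],
  [85,0,0,0,17],
  [85,0,0,0,25.5],
  [85,0,0,0,34],
  [85,0,0,0,42.5],
])

```text
clock: 7.65
eef_pos: [489.4, -191.0, 150.4]
tool_rot: [-3.129, -0.016, -1.134]
force: [0.2, -0.0, -0.4]
width: 85.3
```

```bash
python3 go.py 489 -191 150 -84.5
```

```text
clock 7.65 pos [ 489.4 -191.   150.4] yaw -64.97 F [ 0.2 -0.  -0.4] w 85.3 -> [-0.2  0.4  0.4] turn 19.5 dist 1 q [-0.18  0.72  0.78  1.99 -0.76  0.73 -0.06]
```

Emit:
send_rows([
  [85,0,0,0,8],
  [85,0,0,0,16],
  [85,0,0,0,19.5],
  [85,0,0,0,19.5],
])

```text
clock: 8.05
eef_pos: [489.4, -190.7, 150.6]
tool_rot: [-3.124, -0.011, -1.474]
force: [-0.7, -0.4, 0.1]
width: 84.5
```

```bash
python3 go.py 489 -191 150 -84.5
python3 - <<'E'
from h import *
s=ctrl.read_state();P=ctrl.camera_params("wrist");im=ctrl.get_image("wrist");print(s["eef_pos"],s["tool_rot"],s["qd"].round(3))
np.save("P5.npy",P,allow_pickle=True)
cv2.imwrite("pics/w5.png",im[:,:,::-1])
E
```

```text
clock 8.05 pos [ 489.4 -190.7  150.6] yaw -84.45 F [-0.7 -0.4  0.1] w 84.5 -> [0.2 0.5 0.6] turn 0.0 dist 1 q [-0.22  0.75  0.88  1.99 -0.84  0.78 -0.32]
[ 489.44196188 -190.73791507  150.58035033] [-3.12434506 -0.01116703 -1.47397033] [ 0.012 -0.008 -0.017 -0.001  0.013 -0.01   0.044]
```

View pics/w5.png

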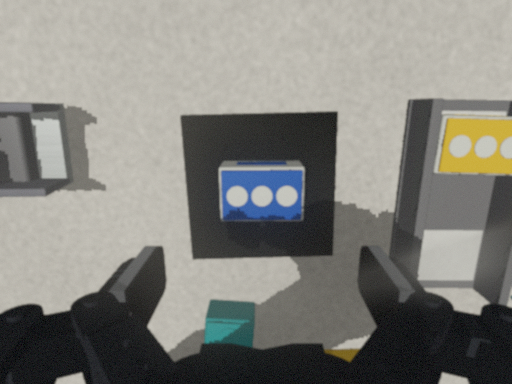

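```bash
python3 - <<'E'
from h import *
P=np.load("P5.npy",allow_pickle=True).item()
w=np.array([atz(P,*p,38) for p in [(219.5,167.5),(304,167.5),(305,221),(220,221.5)]]);print(w.round(1),w.mean(0))
e=w[1]-w[0]+w[2]-w[3];print(np.degrees(np.arctan2(e[1],e[0])))
E
python3 go.py 489 -191 30 -84.5
```

```text
[[ 509.2 -157.5   38. ]
 [ 515.3 -220.5   38. ]
 [ 473.1 -226.9   38. ]
 [ 466.5 -160.6   38. ]] [ 491.00957105 -191.3507483    38.        ]
-84.41941041113677
clock 8.10 pos [ 489.4 -190.8  150.6] yaw -84.37 F [ 0.  -0.1  0.6] w 84.6 -> [ -1.2   2.6 120.6] turn 0.1 dist 121 q [-0.22  0.75  0.87  1.99 -0.84  0.78 -0.32]
```

Emit:
send_rows([
  [85,-0.5,1,30,0],
  [85,-0.5,1,65,0],
  [85,-0.5,1,100,0],
  [85,-0.5,1,115,0],
  [85,-0.5,1,115,0],
])

```text
clock: 8.6
eef_pos: [489.4, -190.8, 34.0]
tool_rot: [-3.127, -0.009, -1.472]
force: [-0.7, 0.1, 0.5]
width: 85.1
```

```bash
python3 go.py 490 -191 16 -84.5
python3 - <<'E'
from h import *
cv2.imwrite("pics/w6.png",ctrl.get_image("wrist")[:,:,::-1])
E
```

```text
clock 8.60 pos [ 489.4 -190.8   34. ] yaw -84.32 F [-0.7  0.1  0.5] w 85.1 -> [ 0.1 -0.3 18.1] turn 0.2 dist 18 q [-0.07  0.89  0.62  2.04 -1.05  0.55 -0.15]
```

View pics/w6.png

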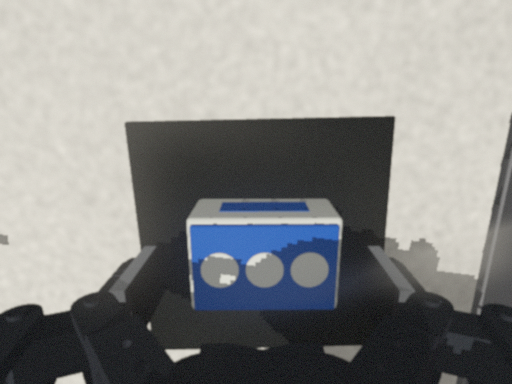

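q5 is near its −1.1 limit this way round, so I'll use the half-turned grasp instead: rise, then turn −180°.

Emit:
send_rows([
  [85,0,0,-25,0],
  [85,0,0,-60,0],
  [85,0,0,-90,-8],
  [85,0,0,-100,-16],
  [85,0,0,-100,-24],
])

```text
clock: 9.15
eef_pos: [489.9, -191.6, 138.8]
tool_rot: [-3.127, -0.021, -1.047]
force: [0.0, -0.2, 0.4]
width: 85.2
```

Emit:
send_rows([
  [85,0,0,0,-8.5],
  [85,0,0,0,-17],
  [85,0,0,0,-25.5],
  [85,0,0,0,-34],
  [85,0,0,0,-42.5],
])

```text
clock: 9.65
eef_pos: [490.2, -192.1, 140.5]
tool_rot: [3.138, -0.027, -0.298]
force: [-0.6, -0.4, -0.2]
width: 85.0
```

Emit:
send_rows([
  [85,0,0,0,-8.5],
  [85,0,0,0,-17],
  [85,0,0,0,-25.5],
  [85,0,0,0,-34],
  [85,0,0,0,-42.5],
])

```text
clock: 10.15
eef_pos: [490.4, -192.9, 142.2]
tool_rot: [3.118, -0.018, 0.45]
force: [0.2, -0.8, 0.3]
width: 85.1
```

Emit:
send_rows([
  [85,0,0,0,-8.5],
  [85,0,0,0,-17],
  [85,0,0,0,-25.5],
  [85,0,0,0,-34],
  [85,0,0,0,-42.5],
])

```text
clock: 10.65
eef_pos: [490.5, -194.0, 143.8]
tool_rot: [3.109, 0.004, 1.197]
force: [-0.5, 0.3, -0.2]
width: 85.1
```

```bash
python3 go.py 490 -191 134 95.5; python3 -c "
from h import *
print(ctrl.read_state()['tool_rot'])"
```

```text
clock 10.65 pos [ 490.5 -194.   143.8] yaw 68.61 F [-0.5  0.3 -0.2] w 85.1 -> [ 2.6 -1.8  9.7] turn -26.9 dist 10 q [ 0.26  0.59  0.09  1.99 -0.09  0.54  1.6 ]
[3.1094893  0.00442982 1.19740949]
```

Emit:
send_rows([
  [85,2,-2,0,-8.5],
  [85,2,-2,3,-17],
  [85,2,-2,6,-25],
  [85,2,-2,9,-27],
  [85,2,-2,9,-27],
])

```text
clock: 11.15
eef_pos: [489.4, -192.2, 135.2]
tool_rot: [3.115, 0.02, 1.666]
force: [0.8, 0.2, -0.2]
width: 84.7
```

```bash
python3 go.py 490 -191 134 95.5
python3 - <<'E'
from h import *
from scipy.spatial.transform import Rotation as R
s=ctrl.read_state();print(s['tool_rot'],R.from_euler('xyz',s['tool_rot']).as_matrix().round(4))
P=ctrl.camera_params("wrist");im=ctrl.get_image("wrist")
np.save("P7.npy",P,allow_pickle=True)
cv2.imwrite("pics/w7.png",im[:,:,::-1])
E
```

```text
clock 11.15 pos [ 489.4 -192.2  135.2] yaw 95.46 F [ 0.8  0.2 -0.2] w 84.7 -> [1.1 0.7 1.2] turn -0.0 dist 2 q [ 0.34  0.6  -0.04  2.    0.06  0.52  1.92]
[3.11496044 0.01951879 1.66606781] [[-0.0951  0.9951  0.0284]
 [ 0.9953  0.0956 -0.0169]
 [-0.0195  0.0266 -0.9995]]
```

View pics/w7.png

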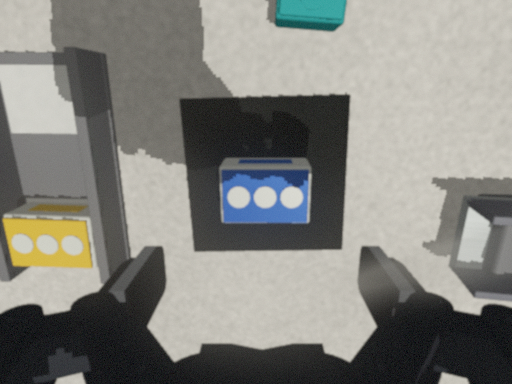

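```bash
python3 - <<'E'
from h import *
P=np.load("P7.npy",allow_pickle=True).item()
w=np.array([atz(P,*p,38) for p in [(219.5,167.5),(309.5,167),(310,222.5),(221,223)]]);print(w.round(1),w.mean(0))
e=w[1]-w[0]+w[2]-w[3];print(np.degrees(np.arctan2(e[1],e[0])))
E
python3 go.py 490 -191 16 95.5
```

```text
[[ 472.  -224.5   38. ]
 [ 465.4 -162.    38. ]
 [ 506.8 -155.8   38. ]
 [ 513.9 -221.    38. ]] [ 489.54439838 -190.80940536   38.        ]
96.15256613079556
clock 11.20 pos [ 489.5 -192.1  135.2] yaw 95.43 F [-0.4 -0.5  0.3] w 85.1 -> [  3.3  -2.5 119.1] turn -0.1 dist 119 q [ 0.34  0.6  -0.04  2.    0.06  0.52  1.92]
```

Emit:
send_rows([
  [85,1,-1,30,0],
  [85,2,-2,65,0],
  [85,3,-2.5,100,0],
  [85,3,-2.5,117,0],
  [85,3,-2.5,119,0],
])

```text
clock: 11.7
eef_pos: [488.8, -191.1, 14.3]
tool_rot: [3.119, 0.019, 1.664]
force: [-0.2, 0.4, -0.6]
width: 84.8
```

```bash
python3 go.py 490 -191 16 95.5
python3 - <<'E'
from h import *
cv2.imwrite("pics/w8.png",ctrl.get_image("wrist")[:,:,::-1])
E
```

```text
clock 11.70 pos [ 488.8 -191.1   14.3] yaw 95.35 F [-0.2  0.4 -0.6] w 84.8 -> [-0.1  1.3 -1.7] turn -0.1 dist 2 q [ 0.33  0.82 -0.02  2.04  0.08  0.25  1.9 ]
```

View pics/w8.png

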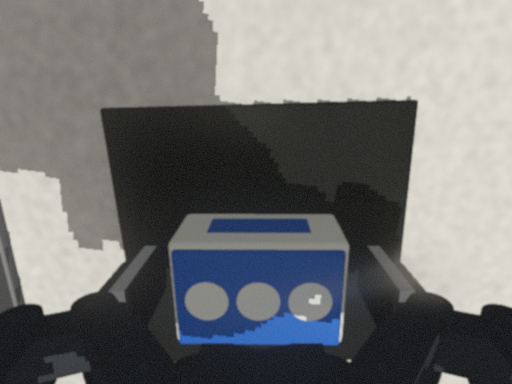

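Emit:
send_rows([
  [60,0,1,-2,0],
  [60,0,1,-2,0],
  [55,0,1,-2,0],
  [55,0,1,-2,0],
  [55,0,1,-2,0],
])

```text
clock: 12.25
eef_pos: [491.5, -191.6, 19.2]
tool_rot: [3.114, 0.021, 1.664]
force: [-1.4, 0.3, 7.8]
width: 65.2
```

```bash
python3 go.py 490 -191 120 95.5
python3 - <<'E'
from h import *
cv2.imwrite("pics/w9.png",ctrl.get_image("wrist")[:,:,::-1])
E
```

```text
clock 12.25 pos [ 491.5 -191.6   19.2] yaw 95.34 F [-1.4  0.3  7.8] w 65.2 -> [  -1.3    1.4 -100.8] turn -0.2 dist 101 q [ 0.33  0.81 -0.02  2.04  0.08  0.26  1.9 ]
```

View pics/w9.png

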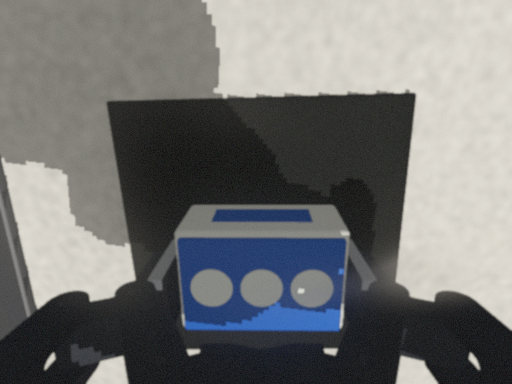

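Emit:
send_rows([
  [55,0,0,-10,0],
  [55,0,0,-35,0],
  [55,0,0,-75,0],
  [55,0,0,-115,0],
  [55,15,0,-150,0],
])

```text
clock: 12.8
eef_pos: [486.0, -176.1, 172.0]
tool_rot: [3.112, 0.023, 1.66]
force: [1.3, -0.6, -1.6]
width: 64.9
```

```bash
python3 go.py 498 158 175 94.5
```

```text
clock 12.80 pos [ 486.  -176.1  172. ] yaw 95.12 F [ 1.3 -0.6 -1.6] w 64.9 -> [331.5  42.1  -9.4] turn 0.6 dist 334 q [ 0.32  0.53 -0.04  1.99  0.06  0.58  1.89]
```

Emit:
send_rows([
  [55,35,5,-2,0],
  [55,80,11,-5,0],
  [55,125,17,-7,0.3],
  [55,170,23,-9,0.6],
  [55,215,29,-9,0.6],
])

```text
clock: 13.3
eef_pos: [495.5, 42.5, 178.4]
tool_rot: [3.109, 0.023, 1.649]
force: [0.8, -0.0, -1.0]
width: 64.1
```

```bash
python3 go.py 498 158 175 94.5
```

```text
clock 13.30 pos [495.5  42.5 178.4] yaw 94.48 F [ 0.8 -0.  -1. ] w 64.1 -> [115.   11.5   1.2] turn -0.0 dist 116 q [-0.16  0.5   0.    2.03  0.04  0.58  1.46]
```

Emit:
send_rows([
  [55,40,4,0,0],
  [55,75,8,0,0],
  [55,105,11,1,0],
  [55,115,11,1,0],
  [55,115,11,1,0],
])

```text
clock: 13.8
eef_pos: [497.1, 159.5, 175.9]
tool_rot: [3.108, 0.022, 1.652]
force: [-0.5, 0.2, -1.3]
width: 65.1
```

```bash
python3 go.py 498 158 175 94.5
python3 - <<'E'
from h import *
s=ctrl.read_state();print(s['tool_rot'])
P=ctrl.camera_params("wrist");im=ctrl.get_image("wrist")
np.save("P10.npy",P,allow_pickle=True)
cv2.imwrite("pics/w10.png",im[:,:,::-1])
cv2.imwrite("pics/s10.png",ctrl.get_image("scene")[:,:,::-1])
cv2.imwrite("pics/d10.png",ctrl.get_image("side")[:,:,::-1])
crop("pics/s10.png","pics/s10c.png",255,110,385,215,6)
E
```

```text
clock 13.80 pos [497.1 159.5 175.9] yaw 94.65 F [-0.5  0.2 -1.3] w 65.1 -> [-1.6  0.8  0.9] turn 0.1 dist 2 q [-0.4   0.53  0.02  1.97  0.03  0.61  1.24]
[3.10840304 0.02183303 1.6519449 ]
```

View pics/w10.png

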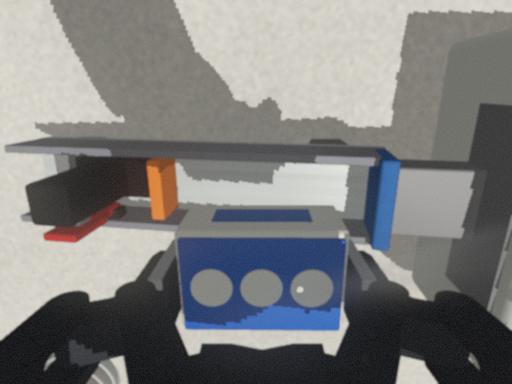

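View pics/s10c.png

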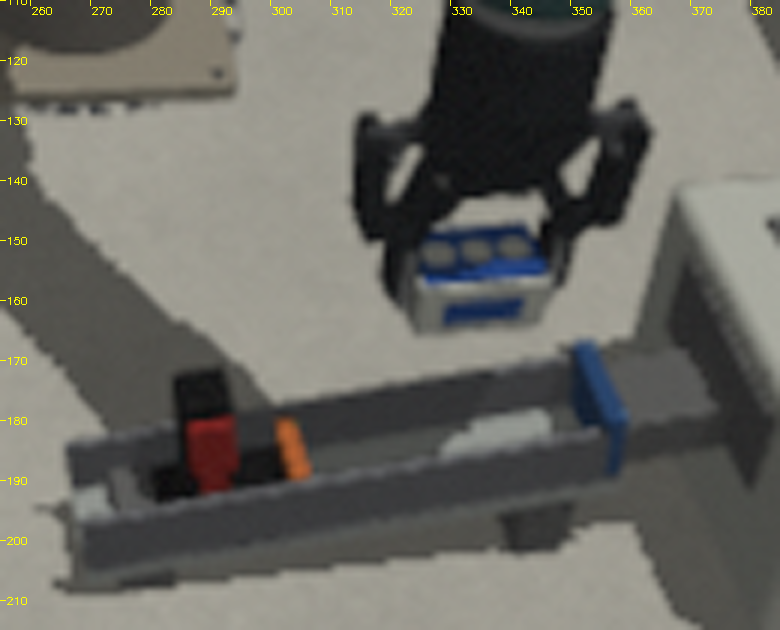

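Run:
```python
from h import *
crop("pics/w10.png","pics/w10a.png",290,125,420,265,4)
crop("pics/w10.png","pics/w10b.png",0,125,190,265,4)
```

```text
(no output)
```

View pics/w10a.png

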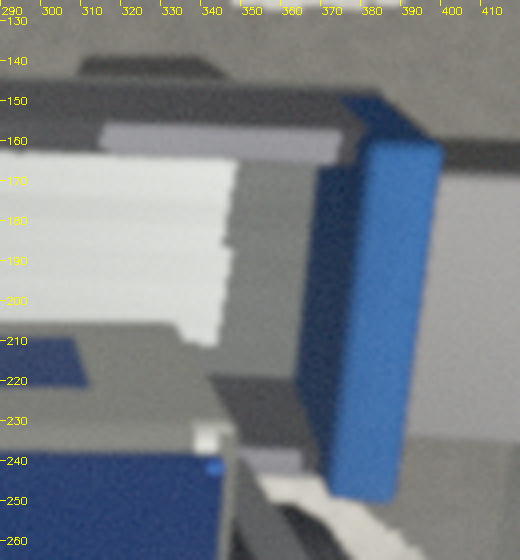

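View pics/w10b.png

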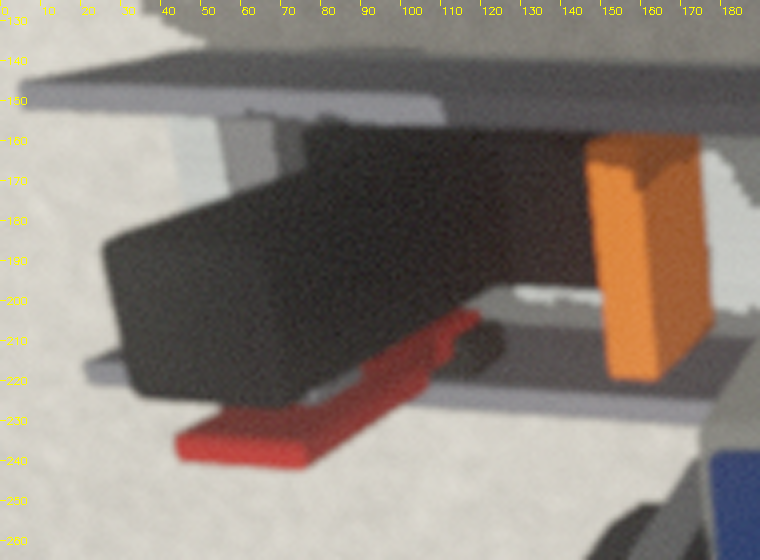

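Run:
```python
from fit import *
W=np.load("P10.npy",allow_pickle=True).item()
w=[(W,(-90,31.5,34),(5.5,145.5)),(W,(-90,25.5,34),(5.5,152)),(W,(-90,-25.5,34),(21.5,215)),(W,(-90,-31.5,34),(21.5,221)),
(W,(185,-25.5,34),(365,237.5)),(W,(185,-31.5,34),(365.5,242.5)),(W,(185,-25.5,0),(363.7,219.5)),(W,(185,31.5,42),(380.5,161)),(W,(185,-31.5,42),(372.5,249))]
v=fit(w,ramp,[506,55,1.65])
f=lambda u,p:ramp(v,(u[0]+p[0],p[1],p[2]))
fit([(W,(0,-23,32),(165,220)),(W,(0,-23,0),(178,206))],f,[30])
hd=[(W,(-64,17.5,84),(26,186)),(W,(-64,-10,84),(35,223))]
fit(hd[:1],f,[30])
# cartridge location in hand: top corners
s=ctrl.read_state();print(s["eef_pos"])
zt=s["eef_pos"][2]-15.2+34
cc=np.array([atz(W,*p,zt) for p in [(180,237),(345,236),(340,328),(186,328)]]);print(cc.round(1),cc.mean(0).round(1))
e=cc[1]-cc[0]+cc[2]-cc[3];print(np.degrees(np.arctan2(e[1],e[0])))
print(ramp(v,(105,0,0)),ramp(v,(138,0,0)))
```

```text
[505.7809  55.797    1.6476]
[[-2.5, -0.6], [-0.7, 0.7], [-1.8, -0.1], [-0.1, 0.8], [5.7, -0.0], [4.3, 2.7], [-0.3, -0.5], [2.3, -1.4], [-0.7, 1.6]]
[32.2871]
[[-1.2, 0.1], [1.7, -0.3]]
[36.0022]
[[0.0, -1.1]]
[497.48918099 155.78041723 175.55435162]
[[477.7 129.4 194.4]
 [471.9 188.6 194.4]
 [511.6 193.  194.4]
 [517.7 132.  194.4]] [494.7 160.8 194.4]
95.63775603934376
[497.78102152 159.70686837  48.79628106] [495.26678112 192.36425067  52.81796939]
```

```bash
python3 go.py 499.7 158.8 114 94.2
```

```text
clock 13.95 pos [497.5 155.8 175.6] yaw 94.32 F [ 0.5 -0.4 -1.3] w 64.9 -> [ 4.3  0.4 61.5] turn 0.1 dist 62 q [-0.4   0.53  0.03  1.97  0.03  0.61  1.25]
```

Emit:
send_rows([
  [55,2,0.5,20,0],
  [55,4,0.5,42,0],
  [55,4.3,0.5,56,0],
  [55,4.3,0.5,61,0],
  [55,4.3,0.5,61,0],
])

```text
clock: 14.45
eef_pos: [499.6, 157.1, 114.2]
tool_rot: [3.11, 0.025, 1.644]
force: [0.5, -0.7, -1.4]
width: 65.1
```

```bash
python3 go.py 499.7 158.8 68 94.2
python3 - <<'E'
from h import *
s=ctrl.read_state();print(s['tool_rot'])
P=ctrl.camera_params("wrist");im=ctrl.get_image("wrist")
np.save("P11.npy",P,allow_pickle=True)
cv2.imwrite("pics/w11.png",im[:,:,::-1])
cv2.imwrite("pics/d11.png",ctrl.get_image("side")[:,:,::-1])
crop("pics/d11.png","pics/d11c.png",200,90,280,210,5)
E
```

```text
clock 14.45 pos [499.6 157.1 114.2] yaw 94.20 F [ 0.5 -0.7 -1.4] w 65.1 -> [ 2.8 -1.3 46.1] turn -0.0 dist 46 q [-0.4   0.64  0.03  2.01  0.04  0.47  1.24]
[3.11031398 0.0248008  1.64403176]
```

View pics/w11.png

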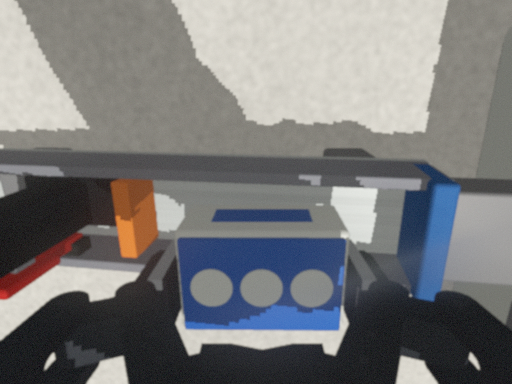

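View pics/d11c.png

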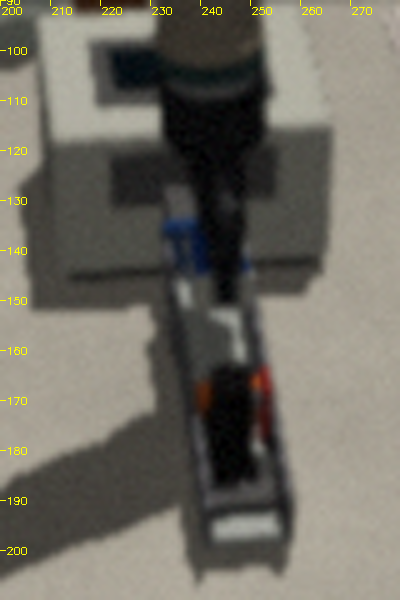

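Run:
```python
from fit import *
from scipy.optimize import fsolve
W=np.load("P11.npy",allow_pickle=True).item()
v=(506.1,55.7,1.648)
crop("pics/w11.png","pics/w11c.png",165,195,360,340,4)
yv=np.array([-np.sin(v[2]),np.cos(v[2])]);xv=np.array([np.cos(v[2]),np.sin(v[2])])
def rc(u,vv,z):
    p=atz(W,u,vv,z)[:2]-np.array(v[:2]);return p@xv,p@yv
for u,vv,z in [(188,209,99),(336,209,99),(180,237,133),(345,236,133),(187,328,133),(340,328,133)]: print(u,vv,np.round(rc(u,vv,z),1))
# wall A inner check
for p in [(20,25.5,34),(100,25.5,34),(170,25.5,34),(100,31.5,34),(185,31.5,42),(185,-31.5,42)]: print(p,proj(W,ramp(v,p)).round(1))
```

```text
188 209 [68.1 18.5]
336 209 [136.2  18.9]
180 237 [73.4 20.6]
345 236 [132.7  21.4]
187 328 [ 73.  -19.3]
340 328 [133.7 -18.3]
(20, 25.5, 34) [102.1 178.8]
(100, 25.5, 34) [248.4 184.3]
(170, 25.5, 34) [393.6 189.9]
(100, 31.5, 34) [248.2 172.8]
(185, 31.5, 42) [435.2 183.6]
(185, -31.5, 42) [415.2 305.1]
```

View pics/w11c.png

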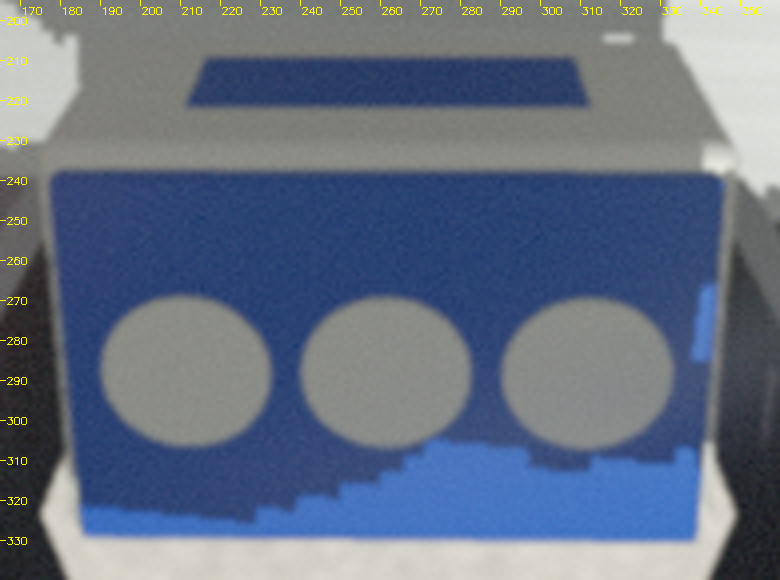

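```bash
python3 go.py 500.6 159.2 70 94.3
```

```text
clock 14.55 pos [500.3 158.1 115.1] yaw 94.24 F [ 0.2  0.  -0.8] w 65.0 -> [ 2.2 -1.1 45.1] turn -0.1 dist 45 q [-0.4   0.64  0.03  2.01  0.04  0.47  1.24]
```

Emit:
send_rows([
  [55,1,-0.5,14,0],
  [55,2,-0.8,28,0],
  [55,2.2,-1,38,0],
  [55,2.2,-1,43,0],
  [55,2.2,-1,45,0],
])

```text
clock: 15.05
eef_pos: [500.8, 159.1, 70.0]
tool_rot: [3.108, 0.024, 1.645]
force: [0.1, 0.2, -1.2]
width: 64.7
```

```bash
python3 go.py 500.6 159.2 68 94.3
python3 - <<'E'
from h import *
cv2.imwrite("pics/w12.png",ctrl.get_image("wrist")[:,:,::-1])
E
```

```text
clock 15.05 pos [500.8 159.1  70. ] yaw 94.24 F [ 0.1  0.2 -1.2] w 64.7 -> [ 0.2 -0.2  2. ] turn -0.1 dist 2 q [-0.4   0.72  0.03  2.03  0.04  0.37  1.23]
```

View pics/w12.png

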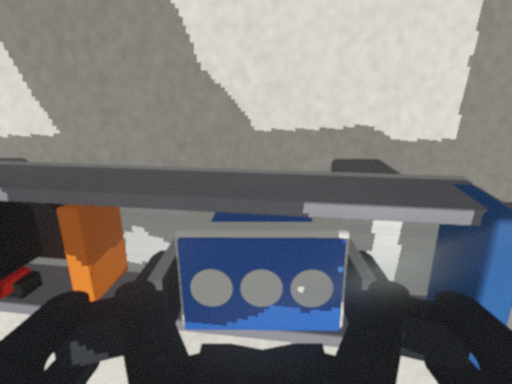

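The cartridge is inside the channel between the walls (blue top spans columns 180–345, wall edge at row ~212, no side force). I'll lower it slowly until it touches.

Emit:
send_rows([
  [55,0,0,1,0],
  [55,0,0,2,0],
  [55,0,0,3,0],
])

```text
clock: 15.4
eef_pos: [501.4, 159.2, 68.0]
tool_rot: [3.107, 0.024, 1.645]
force: [-3.2, -0.7, 16.7]
width: 64.4
```

Emit:
send_rows([
  [60,0,0,0,0],
  [70,0,0,0,0],
  [74,0,0,0,0],
  [76,0,0,0,0],
  [76,0,0,0,0],
])

```text
clock: 15.9
eef_pos: [501.4, 159.3, 67.9]
tool_rot: [3.107, 0.024, 1.645]
force: [-0.1, 1.0, -0.5]
width: 76.1
```

```bash
python3 go.py 500.6 159.2 68 94.3
python3 - <<'E'
from h import *
cv2.imwrite("pics/w13.png",ctrl.get_image("wrist")[:,:,::-1])
E
```

```text
clock 15.90 pos [501.4 159.3  67.9] yaw 94.24 F [-0.1  1.  -0.5] w 76.1 -> [-0.  -0.8 -0.1] turn -0.1 dist 1 q [-0.4   0.72  0.03  2.03  0.04  0.37  1.23]
```

View pics/w13.png

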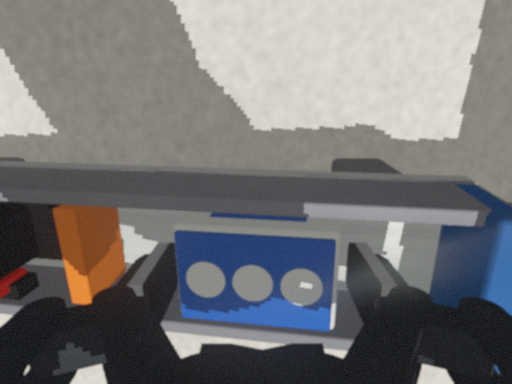

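Emit:
send_rows([
  [84,0,0,0,0],
  [84,0,0,0,0],
  [84,0,0,0,0],
  [84,0,0,-5,0],
  [84,0,-0.5,-15,0],
])

```text
clock: 16.45
eef_pos: [499.9, 159.4, 82.9]
tool_rot: [3.108, 0.024, 1.645]
force: [0.2, 0.3, -0.2]
width: 84.0
```

Emit:
send_rows([
  [84,0,0,-30,0],
  [84,0,0,-70,0],
  [84,0,0,-100,0],
  [84,0,0,-110,0],
  [84,0,0,-110,0],
])

```text
clock: 16.95
eef_pos: [496.9, 162.1, 194.7]
tool_rot: [3.105, 0.023, 1.645]
force: [-0.1, 0.1, -1.1]
width: 83.9
```

```bash
python3 - <<'E'
from h import *
s=ctrl.read_state();print(s['clock'],s['eef_pos'],s['tool_rot'],s['force'])
P=ctrl.camera_params("wrist");im=ctrl.get_image("wrist")
np.save("P14.npy",P,allow_pickle=True)
cv2.imwrite("pics/w14.png",im[:,:,::-1])
E
python3 go.py 509 40 180 4.4
```

```text
16.95 [496.9103868  162.09326434 194.72892289] [3.10461791 0.02273757 1.64474032] [-0.11085214  0.05440307 -1.0666675 ]
clock 17.00 pos [496.1 161.8 193.3] yaw 94.24 F [ 0.  -0.4 -0.3] w 83.9 -> [-122.     3.4   16.3] turn 89.8 dist 123 q [-0.41  0.51  0.03  1.95  0.03  0.66  1.23]
```

View pics/w14.png

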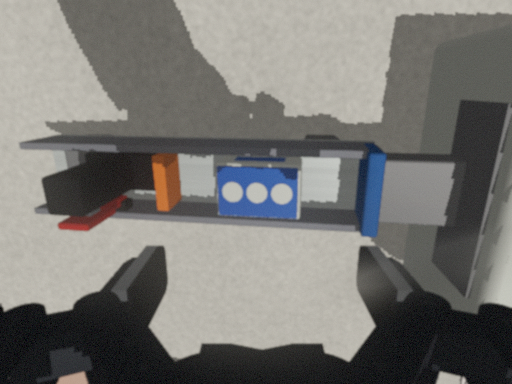

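Run:
```python
from fit import *
v=(506.1,55.7,1.648)
for q in (33,34,35,119): print(q,ramp(v,(q-50,0,62)))
print(ramp(v,(100,0,0))-ramp(v,(0,0,0)))
W=np.load("P14.npy",allow_pickle=True).item()
for q in (30,33,36): print(q,proj(W,ramp(v,(q,-23,32))).round(1),proj(W,ramp(v,(q,23,0))).round(1),proj(W,ramp(v,(q,-23,0))).round(1),proj(W,ramp(v,(q-64,17.5,84))).round(1))
crop("pics/w14.png","pics/w14c.png",20,125,210,245,4)
```

```text
33 [507.98414971  31.34358392  95.46608256]
34 [507.9075976   32.33317355  95.58795191]
35 [507.83104549  33.32276318  95.70982125]
119 [501.40066835 116.44829218 105.9468461 ]
[-7.65521089 98.9589631  12.18693434]
30 [165.3 211.3] [175.8 148.6] [180.1 198.6] [ 34.3 177.8]
33 [168.8 211.5] [179.1 148.7] [183.2 198.8] [ 38.4 178. ]
36 [172.3 211.7] [182.4 148.8] [186.4 198.9] [ 42.5 178.2]
```

View pics/w14c.png

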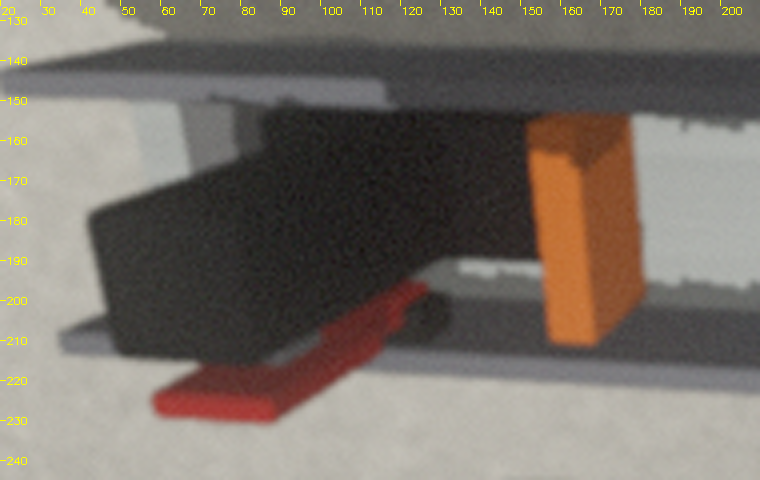

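```bash
python3 go.py 506.5 35 190 4.4
```

```text
clock 17.00 pos [496.1 161.8 193.3] yaw 94.24 F [ 0.  -0.4 -0.3] w 83.9 -> [-127.1    0.8    6.3] turn 89.8 dist 127 q [-0.41  0.51  0.03  1.95  0.03  0.66  1.23]
```

Emit:
send_rows([
  [84,-10,0,0,8.5],
  [84,-25,0,0,17],
  [84,-45,0,0,25.5],
  [84,-65,0,0,34],
  [84,-85,0,0,42.5],
])

```text
clock: 17.5
eef_pos: [501.1, 76.0, 193.5]
tool_rot: [3.102, -0.003, 0.897]
force: [1.0, 1.1, -0.7]
width: 84.0
```

```bash
python3 go.py 506.5 33 190 4.4
```

```text
clock 17.50 pos [501.1  76.  193.5] yaw 51.42 F [ 1.   1.1 -0.7] w 84.0 -> [-30.3  30.8   4.7] turn 47.0 dist 43 q [-0.39  0.5   0.23  2.   -0.14  0.64  0.83]
```

Emit:
send_rows([
  [80,-10,10,1,8.5],
  [80,-20,20,2,17],
  [76,-28,28,3,25.5],
  [72,-30,31,4,34],
  [72,-30,31,4,42.5],
])

```text
clock: 18.0
eef_pos: [505.6, 31.7, 188.9]
tool_rot: [3.114, -0.025, 0.148]
force: [0.2, 0.2, -0.3]
width: 71.8
```

Emit:
send_rows([
  [72,0,0,0,4.5],
  [72,0,0,0,4.5],
  [72,0,0,0,4.5],
])

```text
clock: 18.3
eef_pos: [504.9, 31.7, 187.8]
tool_rot: [3.115, -0.025, 0.072]
force: [1.4, 0.4, 0.1]
width: 72.0
```

```bash
python3 - <<'E'
from h import *
s=ctrl.read_state();print(s['clock'],s['eef_pos'],s['tool_rot'],s['force'])
P=ctrl.camera_params("wrist");im=ctrl.get_image("wrist")
np.save("P15.npy",P,allow_pickle=True)
cv2.imwrite("pics/w15.png",im[:,:,::-1])
E
python3 go.py 507.5 32 120 4.4
```

```text
18.3 [504.93151821  31.71198287 187.83589322] [ 3.11476023 -0.024949    0.07184902] [1.39576819 0.44679098 0.12467158]
clock 18.35 pos [505.1  31.7 188.1] yaw 4.10 F [-0.6 -0.1  0.4] w 72.5 -> [ 0.6 -1.9 68.1] turn -0.3 dist 68 q [-0.46  0.54  0.47  2.01 -0.35  0.65  0.3 ]
```

View pics/w15.png

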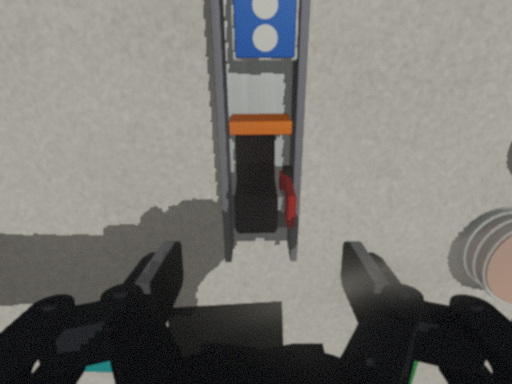

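Run:
```python
from fit import *
W=np.load("P15.npy",allow_pickle=True).item()
v=(506.1,55.7,1.648);q=33.5
for p in [(q-64,17.5,84),(q-36,17.5,84),(q-64,-17.5,84),(q-62,-22.5,80),(q-38,-22.5,80),(q,23,32),(q,-23,32),(-90,31.5,34),(-90,-31.5,34),(-90,-25.5,34)]: print(p,proj(W,ramp(v,p)).round(1))
crop("pics/w15.png","pics/w15c.png",210,100,310,270,4)
```

```text
(-30.5, 17.5, 84) [236.2 233.6]
(-2.5, 17.5, 84) [234.7 195.2]
(-30.5, -17.5, 84) [289.1 232.8]
(-28.5, -22.5, 80) [296. 227.]
(-4.5, -22.5, 80) [297.6 194.6]
(33.5, 23, 32) [228.8 119.8]
(33.5, -23, 32) [292.3 119.3]
(-90, 31.5, 34) [225.1 262.1]
(-90, -31.5, 34) [297.  260.8]
(-90, -25.5, 34) [290.2 260.9]
```

View pics/w15c.png

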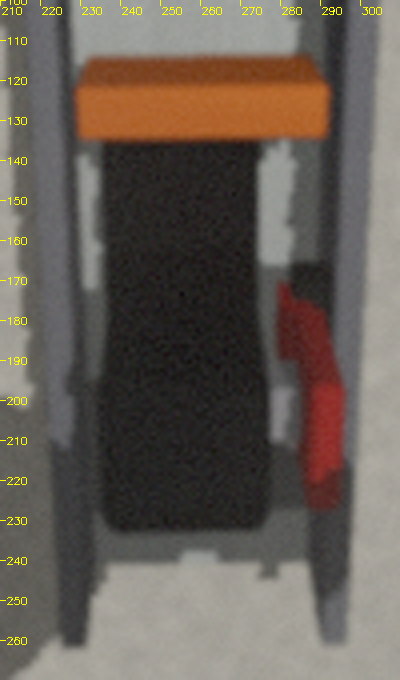

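```bash
python3 go.py 507.9 31.9 91.5 4.4
```

```text
clock 18.35 pos [505.1  31.7 188.1] yaw 4.10 F [-0.6 -0.1  0.4] w 72.5 -> [ 0.3 -2.5 96.6] turn -0.3 dist 97 q [-0.46  0.54  0.47  2.01 -0.35  0.65  0.3 ]
```

Emit:
send_rows([
  [72,0,-1,25,-0.3],
  [72,0.3,-1.5,50,-0.3],
  [72,0.3,-2,75,-0.3],
  [72,0.3,-2.5,92,-0.3],
  [72,0.3,-2.5,96,-0.3],
])

```text
clock: 18.85
eef_pos: [506.6, 31.8, 90.3]
tool_rot: [3.115, -0.022, 0.078]
force: [0.1, -0.1, -0.5]
width: 71.9
```

```bash
python3 go.py 507.9 31.9 91.5 4.4
python3 - <<'E'
from h import *
P=ctrl.camera_params("wrist")
cv2.imwrite("pics/w16.png",ctrl.get_image("wrist")[:,:,::-1])
E
```

```text
clock 18.85 pos [506.6  31.8  90.3] yaw 4.45 F [ 0.1 -0.1 -0.5] w 71.9 -> [ 1.3  0.1 -1.2] turn 0.1 dist 2 q [-0.36  0.69  0.33  2.07 -0.45  0.42  0.39]
```

View pics/w16.png

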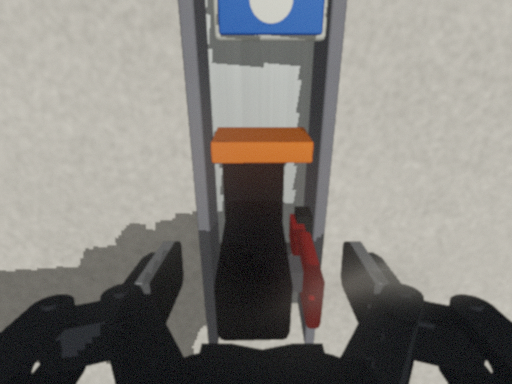

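Emit:
send_rows([
  [50,1,0,-1,0],
  [44,1,0,-1,0],
  [34,1,0,-1,0],
  [28,1,0,-1,0],
  [28,1,0,-1,0],
])

```text
clock: 19.4
eef_pos: [505.8, 30.9, 93.6]
tool_rot: [3.116, -0.02, 0.074]
force: [-8.0, -1.9, 17.0]
width: 31.8
```

Emit:
send_rows([
  [28,0,0,0,0],
  [28,0,0,0,0],
])

```text
clock: 19.6
eef_pos: [505.5, 30.9, 93.9]
tool_rot: [3.116, -0.02, 0.073]
force: [-2.6, 0.1, 0.4]
width: 31.3
```

```bash
python3 - <<'E'
from h import *
cv2.imwrite("pics/w17.png",ctrl.get_image("wrist")[:,:,::-1])
E
python3 go.py 501.5 116.5 102 4.4
```

```text
clock 19.65 pos [505.5  30.8  93.9] yaw 4.18 F [-1.3 -0.2  0.5] w 31.7 -> [  2.4 -85.5 -10.2] turn -0.2 dist 86 q [-0.36  0.69  0.34  2.07 -0.45  0.43  0.39]
```

View pics/w17.png

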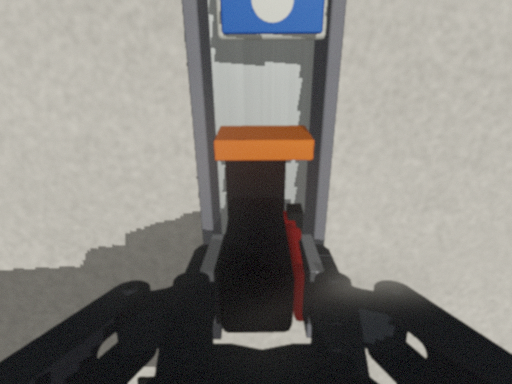

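```bash
cat > sl.py <<'E'
from h import *
from scipy.spatial.transform import Rotation as R
s=ctrl.read_state();Rm=R.from_euler('xyz',s["tool_rot"]).as_matrix()
u=np.array([-.0766,.9896,.1219]);print("t",s["clock"],s["eef_pos"].round(1),s["tool_rot"].round(3),"F",s["force"].round(1),"F.u %.1f"%(s["force"]@u),"w",s["width"],"per100",(Rm.T@u*100).round(1))
p0=np.array([505.5,30.8,93.9]);d=s["eef_pos"]-p0;print("along",d@u,"off",(d-u*(d@u)).round(1), "q",s["qpos"].round(2))
E
python3 sl.py
```

```text
t 19.65 [505.5  30.8  93.9] [ 3.116 -0.02   0.073] F [-1.3 -0.2  0.5] F.u -0.1 w 31.705258623073732 per100 [ -0.2 -98.9 -14.7]
along 0.045779779507429536 off [ 0.  0. -0.] q [-0.36  0.69  0.34  2.07 -0.45  0.43  0.39]
```

Emit:
send_rows([
  [20,0,-3,-0.4,0],
  [20,0,-8,-1.2,0],
  [20,0,-14,-2.1,0],
  [20,0,-20,-3,0],
  [20,0,-20,-3,0],
])

```text
clock: 20.15
eef_pos: [503.8, 52.5, 96.6]
tool_rot: [3.117, -0.02, 0.074]
force: [-1.2, 1.8, 0.7]
width: 31.3
```

```bash
python3 sl.py
python3 - <<'E'
from h import *
cv2.imwrite("pics/w18.png",ctrl.get_image("wrist")[:,:,::-1])
E
```

```text
t 20.15 [503.8  52.5  96.6] [ 3.117 -0.02   0.074] F [-1.2  1.8  0.7] F.u 1.9 w 31.33963768308671 per100 [ -0.1 -98.9 -14.6]
along 21.97148482329993 off [ 0.  0. -0.] q [-0.41  0.68  0.35  2.06 -0.46  0.44  0.35]
```

View pics/w18.png

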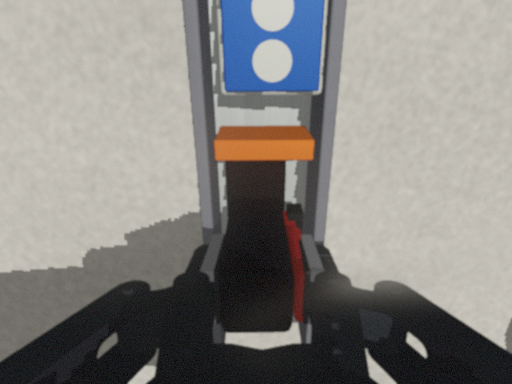

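Emit:
send_rows([
  [20,0,-4,-0.6,0],
  [20,0,-10,-1.5,0],
  [20,0,-16,-2.4,0],
  [20,0,-22,-3.3,0],
  [20,0,-28,-4.1,0],
])

```text
clock: 20.7
eef_pos: [501.7, 80.4, 100.0]
tool_rot: [3.117, -0.02, 0.074]
force: [-1.8, -4.7, -2.3]
width: 31.6
```

Emit:
send_rows([
  [20,0,-4,-0.6,0],
  [20,0,-9,-1.3,0],
  [20,0,-14,-2.1,0],
  [20,0,-18,-2.7,0],
  [20,0,-18,-2.7,0],
])

```text
clock: 21.2
eef_pos: [500.2, 99.7, 102.4]
tool_rot: [3.118, -0.02, 0.075]
force: [-0.5, -0.4, -2.4]
width: 31.0
```

```bash
python3 sl.py
python3 - <<'E'
from h import *
cv2.imwrite("pics/w19.png",ctrl.get_image("wrist")[:,:,::-1])
E
```

```text
t 21.2 [500.2  99.7 102.4] [ 3.118 -0.02   0.075] F [-0.5 -0.4 -2.4] F.u -0.6 w 31.01162434818639 per100 [ -0.  -98.9 -14.5]
along 69.56879730465751 off [ 0.1  0.  -0. ] q [-0.52  0.68  0.37  2.05 -0.46  0.47  0.27]
```

View pics/w19.png

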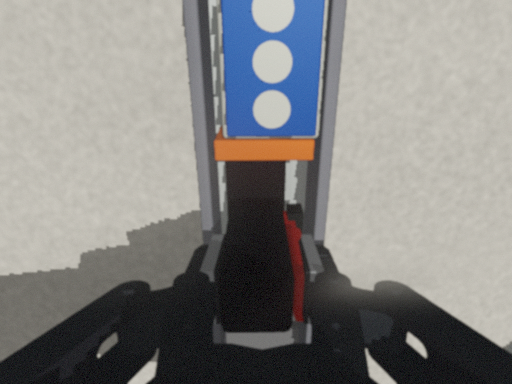

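Emit:
send_rows([
  [20,0,-4,-0.6,0],
  [20,0,-8,-1.2,0],
  [20,0,-12,-1.7,0],
  [20,0,-12,-1.7,0],
])

```text
clock: 21.65
eef_pos: [499.3, 112.3, 103.9]
tool_rot: [3.119, -0.02, 0.075]
force: [-1.4, -0.8, -2.1]
width: 31.2
```

Emit:
send_rows([
  [20,0,-2,-0.3,0],
  [20,0,-3,-0.4,0],
  [20,0,-3,-0.4,0],
])

```text
clock: 21.95
eef_pos: [499.1, 115.5, 104.3]
tool_rot: [3.119, -0.02, 0.075]
force: [-1.5, -2.2, -1.9]
width: 31.4
```

```bash
python3 sl.py
```

```text
t 21.95 [499.1 115.5 104.3] [ 3.119 -0.02   0.075] F [-1.5 -2.2 -1.9] F.u -2.3 w 31.404862974117474 per100 [  0.  -99.  -14.4]
along 85.57985172007159 off [0.1 0.  0. ] q [-0.55  0.68  0.38  2.04 -0.47  0.48  0.24]
```

Already at the predicted contact; I'll advance 2 mm and watch the force.

Emit:
send_rows([
  [20,0,-1,-0.1,0],
  [20,0,-2,-0.3,0],
  [20,0,-2,-0.3,0],
])

```text
clock: 22.25
eef_pos: [499.0, 116.5, 104.5]
tool_rot: [3.118, -0.02, 0.074]
force: [-0.6, -6.6, -3.3]
width: 31.2
```

```bash
python3 sl.py
python3 - <<'E'
from h import *
cv2.imwrite("pics/w20.png",ctrl.get_image("wrist")[:,:,::-1])
E
```

```text
t 22.25 [499.  116.5 104.5] [ 3.118 -0.02   0.074] F [-0.6 -6.6 -3.3] F.u -6.8 w 31.241975147713102 per100 [ -0.  -98.9 -14.6]
along 86.5972429542248 off [0.1 0.  0. ] q [-0.56  0.68  0.38  2.04 -0.47  0.48  0.24]
```

View pics/w20.png

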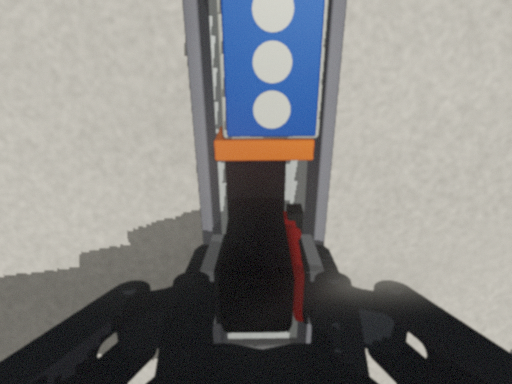

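Emit:
send_rows([
  [20,0,-1.5,-0.2,0],
  [20,0,-2.5,-0.4,0],
  [20,0,-2.5,-0.4,0],
])

```text
clock: 22.6
eef_pos: [499.0, 116.5, 104.5]
tool_rot: [3.114, -0.02, 0.073]
force: [0.4, -9.6, -6.1]
width: 31.4
```

```bash
python3 sl.py
```

```text
t 22.6 [499.  116.5 104.5] [ 3.114 -0.02   0.073] F [ 0.4 -9.6 -6.1] F.u -10.3 w 31.443906099393118 per100 [ -0.2 -98.9 -14.9]
along 86.59828167680982 off [ 0.1 -0.   0.1] q [-0.56  0.68  0.39  2.04 -0.47  0.48  0.23]
```

Emit:
send_rows([
  [45,0,0,0,0],
  [60,0,0,0,0],
  [70,0,0,0,0],
  [72,0,0,0,0],
  [72,0,0,0,0],
])

```text
clock: 23.1
eef_pos: [498.8, 117.0, 104.7]
tool_rot: [3.115, -0.02, 0.074]
force: [0.1, 0.5, 0.5]
width: 72.1
```

```bash
python3 sl.py
python3 - <<'E'
from h import *
P=ctrl.camera_params("wrist");np.save("P21.npy",P,allow_pickle=True)
cv2.imwrite("pics/w21.png",ctrl.get_image("wrist")[:,:,::-1])
E
```

```text
t 23.1 [498.8 117.  104.7] [ 3.115 -0.02   0.074] F [0.1 0.5 0.5] F.u 0.6 w 72.11340362319145 per100 [ -0.1 -98.9 -14.8]
along 87.17779875529935 off [-0.  -0.   0.1] q [-0.56  0.68  0.39  2.04 -0.47  0.48  0.23]
```

View pics/w21.png

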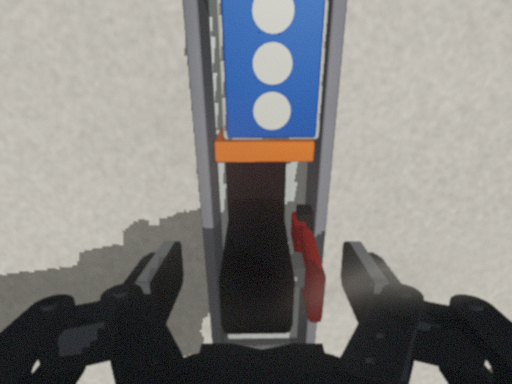

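Released, the red plate has sprung out (columns 292–325), and the plate is still behind the cartridge. I'll rise clear and verify.

Emit:
send_rows([
  [72,0,0,-15,0],
  [72,0,0,-45,0],
  [72,0,2,-80,0],
  [72,0,4,-110,0],
  [72,0,4,-110,0],
])

```text
clock: 23.65
eef_pos: [499.1, 115.8, 218.3]
tool_rot: [3.116, -0.027, 0.074]
force: [0.5, 0.3, -0.3]
width: 72.3
```

Run:
```python
from fit import *
s=ctrl.read_state();print(s["clock"],s["eef_pos"],s["force"])
W=ctrl.camera_params("wrist")
cv2.imwrite("pics/w22.png",ctrl.get_image("wrist")[:,:,::-1])
v=(506.1,55.7,1.648)
for q in (115,119,121): print(q,proj(W,ramp(v,(q,23,32))).round(1),'cart rear top',proj(W,ramp(v,(q,0,34))).round(1),'front',proj(W,ramp(v,(q+66,0,34))).round(1))
print(proj(W,ramp(v,(185,0,34))),proj(W,ramp(v,(185,31.5,42))))
crop("pics/w22.png","pics/w22c.png",200,0,330,150,4)
cv2.imwrite("pics/s22.png",ctrl.get_image("scene")[:,:,::-1]);crop("pics/s22.png","pics/s22c.png",255,130,385,215,6)
```

```text
23.65 [499.0601793  115.83408437 218.30208506] [ 0.51378426  0.27154106 -0.31726606]
115 [229.8 122.2] cart rear top [259.1 122.6] front [258.8  28.4]
119 [229.6 117.1] cart rear top [259.  117.5] front [258.7  21.9]
121 [229.5 114.5] cart rear top [259.  114.9] front [258.7  18.7]
[258.74943017  21.93054046] [211.94597579  21.11914932]
```

View pics/w22c.png

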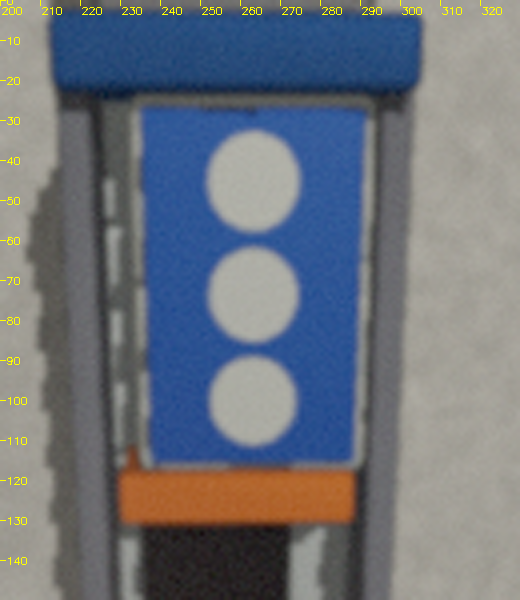

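View pics/s22c.png

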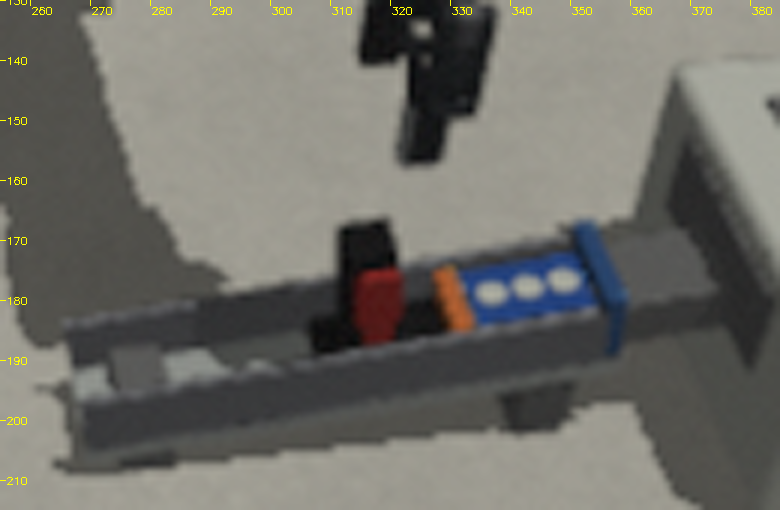

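View pics/s22.png

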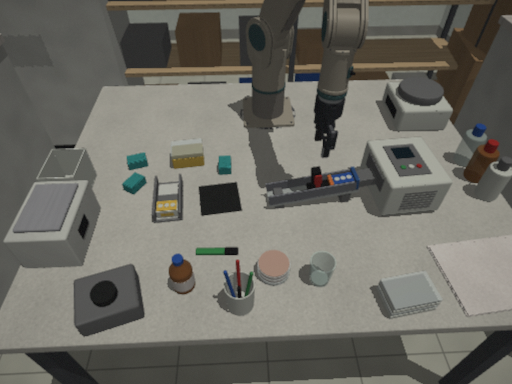

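```bash
python3 -c "
from cell import ctrl
print(ctrl.finish_job())"
```

```text
the job is handed in; nothing more can be done
None
```

I handed the job in at about 23.8 s of the 58 s allowed; the system gives no verdict. The blue-topped cartridge ended up against the blue stop with the follower locked behind it.

**What I did**
- I lifted the cartridge from the rack by its long sides, set it on the mat and let go.
- My first attempt at the end grasp brought a wrist joint close to its limit. I backed off and took the ends with the gripper turned half way round instead.
- I lowered the cartridge into the channel. It touched down with about 17 N on the wrist, then settled flat on the slope when I let go.
- I squeezed the release and slid the follower about 87 mm uphill until it stopped moving. The resisting force rose to about 10 N while the position stayed the same. Then I let go and moved clear.

**Last checks**
- **Cartridge:** its leading end sits at the stop to within about 1–2 mm in the wrist picture. It lies flat and roughly 2 mm off centre in the channel.
- **Follower:** the plate is at about 0.119–0.120 m, right behind the cartridge.
- **Release:** the red release is out again.
- **Bystanders:** the yellow-topped cartridge and the other things look unmoved in the scene picture.

**What disagreed**
- **Cameras:** the scene and side cameras placed the channel up to 9 mm apart (largest in y). I relied on the wrist camera, which was consistent to about 1 mm.
- **Tool tilt:** the tool gradually leaned to about 2° from vertical during the moves, with no visible effect.

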